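Level the sedimentation stand, then load a tube

TASK

The sedimentation stand on the desk is not level. With a fingertip, roll the half-hidden levelling wheel at the front right of its base until the bubble sits midway between the two lines of the vial, and take the finger off; then take the one tall tube from the sample rack and stand it upright, fully down, in a free place of the stand and let go. Push the stand and its wheel gently, never harder than about 12 N, be gentle with the tube, and leave the other tubes and the things on the desk as they are.

Things in the scene. Friction and masses are not known exactly. Their poses are not given: they have to be found in the camera images.
- stand: Sedimentation stand: white and grey base 250 mm wide (y), 130 mm deep (x), deck top 33 mm up; on it a socket bar (172 x 36 mm, top 75 mm up, 26 mm behind the middle) with five places and, 50 mm behind the middle, a scale plate up to 100 mm. Origin on the desk under the middle; x from front to back (front edge at -65 mm), y to its left, z up; yaw within 0.25. Over 12 N of push would shove it out of place.
- wheel_hub (a point): Centre of the dark knurled levelling wheel: radius 22 mm, 12 mm thick, 6 to 18 mm above the desk, axis vertical, sunk in a pocket under the front right corner of the base (x -50, y -92 mm in the stand's frame). Axes as the stand's. Dragging its front rim to the left (stand's +y) sends the bubble to the right (-y), and the other way round: 0.27 mm of bubble per mm of rim.
- wheel_rim (a point): Mean foremost point of that rim, 7 mm proud of the stand's front edge, 12 mm up; clear desk before it. Axes as the stand's. Its stud is bent: the rim moves up to 1.5 mm in or out as it turns, and it does not give. A stiff screw: about 2 N along the rim turns it; a fingertip pressing (stand's +x) with less than about 5 N slips. Stays where left; stops 3.1 rad either side of level.
- bubble_middle (a point): Middle of the pale bubble (18 mm long) in the level vial. It runs along the stand's y; at the start it is 8 to 14 mm to the left of the vial's middle because the right end is low.
- vial_middle (a point): Middle of the yellow-green level vial, a tube 66 mm long across the front of the deck (top 48 mm above the desk), midway between its two black lines, which are 21 mm apart. Axes as the stand's; the stand is level when the bubble's middle is here.
- place1 (a point): Floor of place 1 of 5 in the socket bar, counted from the left (32 mm apart): a round hole 12.2 mm wide with a bevelled mouth, 34 mm deep, its mouth 75 mm and its floor 41 mm above the desk. Axes as the stand's.
- place2 (a point): Floor of place 2 of 5 in the socket bar, counted from the left (32 mm apart): a round hole 12.2 mm wide with a bevelled mouth, 34 mm deep, its mouth 75 mm and its floor 41 mm above the desk. Axes as the stand's.
- place3 (a point): Floor of place 3 of 5 in the socket bar, counted from the left (32 mm apart): a round hole 12.2 mm wide with a bevelled mouth, 34 mm deep, its mouth 75 mm and its floor 41 mm above the desk. Axes as the stand's.
- place4 (a point): Floor of place 4 of 5 in the socket bar, counted from the left (32 mm apart): a round hole 12.2 mm wide with a bevelled mouth, 34 mm deep, its mouth 75 mm and its floor 41 mm above the desk. Axes as the stand's.
- place5 (a point): Floor of place 5 of 5 in the socket bar, counted from the left (32 mm apart): a round hole 12.2 mm wide with a bevelled mouth, 34 mm deep, its mouth 75 mm and its floor 41 mm above the desk. Axes as the stand's.
- loaded_a_centre (a point): Middle (half-way up) of a tall tube already standing in place 2 of the stand: leave it.
- loaded_b_centre (a point): Middle (half-way up) of a tall tube already standing in place 5 of the stand: leave it.
- rack: Sample rack, a pale block 86 x 122 mm and 50 mm high with six holes (2 rows along its y, 38 mm apart; holes 12 mm wide, 40 mm deep), fixed to the desk. Origin on the desk under its middle, z up, yaw varies.
- tall_tube_centre (a point): Middle (half-way up) of the tube to be loaded, the only tall one in the rack: round, labelled, 10.2 mm in diameter, 120 mm long, round foot, on its top 20 mm a black cap 13.2 mm wide; 11 to 20 g. It stands in one of the rack's holes with its foot 10 mm and its top 130 mm above the desk (the short tubes' tops: 85 mm), leaning up to 0.04 rad; z along it.
- tall_tube_foot (a point): Lowest point of the round foot of that tall tube; z along the tube.
- short_a_centre (a point): Middle of a short tube (75 mm long, 10.2 mm in diameter, same black cap) standing in the rack: leave it.
- short_b_centre (a point): Middle of a short tube (75 mm long, 10.2 mm in diameter, same black cap) standing in the rack: leave it.
- short_c_centre (a point): Middle of a short tube (75 mm long, 10.2 mm in diameter, same black cap) standing in the rack: leave it.
- cassette: White test cassette, 70 x 22 x 6 mm, lying on the desk; origin under its middle.
- lancet: Small grey and white lancet, 40 mm long and 13 mm thick, lying on the desk; origin under its middle.
- timer: White digital timer, 62 x 62 x 16 mm, lying on the desk; origin under its middle.
- dispenser: Clear bottle, 48 mm in diameter, 105 mm high, standing on the desk; origin under its middle.
- marker: Marker pen, 130 mm long, 15 mm thick, lying on the desk; origin under its middle.
- sample_cup: White lidded sample cup, 64 mm in diameter, 67 mm high, standing on the desk; origin under its middle.

How it is judged:
By the outcome, as a careful person would: the job done as asked, in the order asked, and still so for the second after the job is handed in, with the robot touching nothing.
It also fails if it takes over 72 s, if anything falls off the work surface, if the arm or the gripper's body presses on something with over 40 N, if the wrist force passes 120 N, or if a joint passes its speed limit or range.

ROBOT

A 6-joint arm with a two-finger parallel gripper is mounted at the origin on the work surface. World frame = base frame: x ahead of the robot, y to its left, z up, the work surface at z = 0. Lengths are in m, angles in degrees, forces in N, time in s.
With the tool pointing down it reaches from about 0.3 to 0.875 m from the base axis. Payload 6.4 kg.
Tool frame: the origin (TCP) lies at the very end of the fingers, on their centre line; the grasp point (between the pads) lies 19 mm behind it; z points along the fingers, y is the line along which they close (so a half turn about z gives the same grasp; the last joint's range is limited). The gripper opens to 85 mm and grips with 20 to 120 N. Pads are 22 mm wide; open, the fingers measure 114 mm over their backs; the gripper's body (76 mm by 85 mm) begins 54 mm behind the grasp point. The pads swing forward as they close: fully open they stand 13 mm farther back than shut.
Start: joints at [56.591, 10.359, 92.074, -0, 77.567, -11.82], TCP at [0.212, 0.535, 0.231] pointing down, gripper open.
Joint ranges: [-171.53, 171.53], [-51.25, 118.39], [17.06, 147.69], [-65.23, 245.23], [0, 150.52], [-178.68, 178.68]. Speed limits (degrees/s): [147.25, 147.25, 172.46, 180, 180, 180].

INTERFACE

Orientations are given as a 3x3 rotation matrix whose columns are the frame's x, y, z axes.
In Python, from cell import robot, vision, order gives the robot as it stands.
- The arm moves only by the tool play_rows, never from a script. Its argument "motion" is a list of rows, each a list of 5 numbers: the opening, from 0 (shut) to 1 (fully open), then the shift along the tool's x, y, z in mm, then the turn about the tool's z in rad. A call has 1 to 8 rows; each row is the pose to reach, as a shift and turn from the pose commanded when the call began, along the tool's axes at that moment; what a row does not reach only later rows make up. A row lasts 1/12 s, in which the tool goes at most 41.7 mm and 7.16 degrees, less where a joint would pass 70% of its speed; a pose out of reach is approached as far as the arm can. A call with a gripper value outside its range is refused whole. The fingers move at their own pace and stop on an object; "squeeze" is the grip in N (left out, the last holds). Time passes only in rows, so rows that repeat a pose let the fingers close. It gives the time, the measured TCP pose, the force, the opening and the grip force at its end, in the units of the state.
- robot.get_obs(): the state, without advancing time (a new reading comes with each control period).
- vision.capture(name): name is "scene" or "top" or "wrist"; returns the picture (400x640x3 uint8, red, green, blue); there is no depth.
- vision.camera_params(name): a dict with "fx", "fy", "cx", "cy" (pixels), "distortion" ([k1, k2, p1, p2, k3] as OpenCV has them; the pictures are not rectified), "R" (3x3) and "t" (3): a world point X has camera coordinates R X + t. Camera axes: x right, y down, z forward; pixel columns grow to the right and rows downward; lengths in m; the calibration is good to about 2 mm. A picture is of the moment at which its call begins: read the wrist's pose just before it. camera_params takes no time and is no camera call; for the wrist camera it gives the pose at the moment of the call.
- order.finish_job(): hands the job in; it is judged then, once.
The state is a dict: "time_s": time; "qpos": joint angles; "qvel": joint speeds; "effort": joint torques, N m; "ee_pos": TCP position; "tcp_rot": TCP orientation; "wrist_force": force on the tool from outside, world axes, zero at the start; "ft_torque": the same for the moment, N m; "opening": finger opening in m; "gripper_force": force on a finger pad.
Only numpy, scipy, OpenCV 4.12 (cv2) and the standard library are available. Lean on these libraries where they do the work, as an engineer would, in place of code of your own. Each camera call takes 0.05 s, during which the arm holds its last target. There are 200 camera calls.

## Working session

There is one attempt and no reset: what is moved stays moved. The work goes in short steps, Python scripts to look and compute and a tool call to move; the robot and the scene stay as the last step left them, time stands still between calls to the robot, and variables do not carry over. Pictures are saved under pics/ and viewed, at most 10 in all, crops included, and the job is handed in when it is done.

Besides the shell and the picture viewer there is one more tool, called after "Call:" as name([rows], argument=value, ...), one row to a line, values as JSON. play_rows: Moves the arm, as the interface text tells. Its arguments: {"type":"object","properties":{"motion":{"type":"array","items":{"type":"array","items":{"type":"number"}}},"squeeze":{"type":"number"}},"required":["motion"]}

```bash
mkdir -p pics; python3 - <<'E'
from cell import robot, vision, order
import cv2,numpy as np
o=robot.get_obs();print(o['time_s'],o['ee_pos'],np.round(o['tcp_rot'],3).tolist(),o['wrist_force'],o['opening'])
for n in['scene','top']:
    im=vision.capture(n);cv2.imwrite(f'pics/{n}0.png',im[:,:,::-1])
    p=vision.camera_params(n);print(n,{k:np.round(v,3).tolist() for k,v in p.items()}, (-np.array(p['R']).T@np.array(p['t'])).round(3))
E
```

```text
0.0 [0.21125383 0.53420409 0.23039079] [[-0.93, 0.368, -0.001], [0.368, 0.93, -0.001], [0.0, -0.002, -1.0]] [-0.5453073  -0.40018006  0.43169636] 0.08559019321588131
scene {'fx': 431.673, 'fy': 431.673, 'cx': 319.959, 'cy': 200.361, 'distortion': [-0.033, 0.0, 0.0, 0.0, 0.0], 'R': [[-0.654, 0.756, 0.007], [0.509, 0.447, -0.736], [-0.56, -0.478, -0.677]], 't': [0.393, -0.184, 1.359]} [1.111 0.434 0.782]
top {'fx': 447.677, 'fy': 447.677, 'cx': 306.192, 'cy': 192.662, 'distortion': [-0.097, 0.0, 0.0, 0.0, 0.0], 'R': [[0.002, -1.0, 0.008], [-0.994, -0.003, -0.109], [0.109, -0.008, -0.994]], 't': [-0.053, 0.524, 1.285]} [ 0.381 -0.042  1.334]
```

View pics/top0.png

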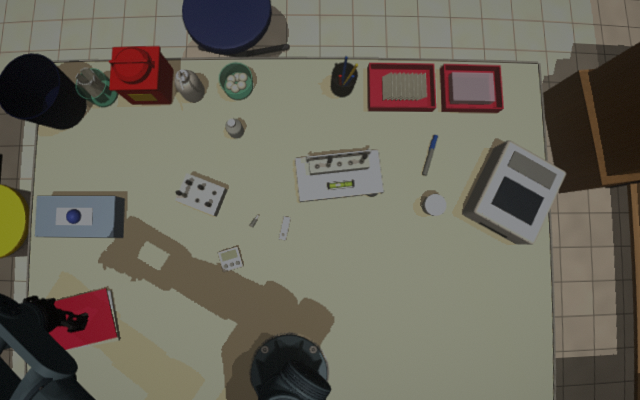

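View pics/scene0.png

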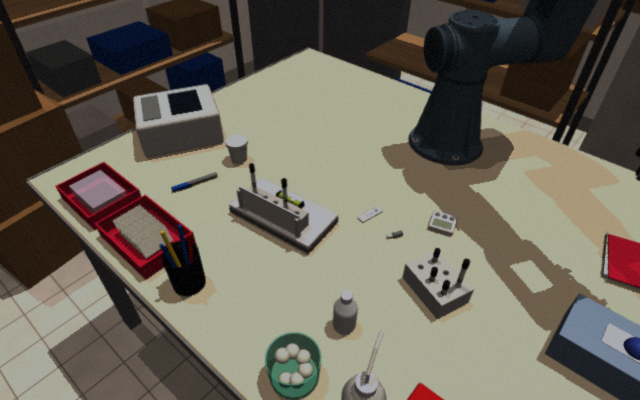

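The top view shows the stand at about (340,178), wheel peeking out at (372,194), and the rack at (201,193). The scene view shows the tall tube at the rack's right side (465,270). Next I enlarge both from the top view.

```bash
cat > h.py <<'E'
from cell import robot, vision, order
import cv2,numpy as np
def ray(n,uv,p=None):
    p=p or vision.camera_params(n);K=np.array([[p['fx'],0,p['cx']],[0,p['fy'],p['cy']],[0,0,1]])
    q=cv2.undistortPoints(np.array([[uv]],float),K,np.array(p['distortion'],float))[0,0]
    R=np.array(p['R']);return -R.T@np.array(p['t']),R.T@np.array([q[0],q[1],1])
def at(n,uv,z,p=None):
    c,d=ray(n,uv,p);return c+d*(z-c[2])/d[2]
def px(n,X,p=None):
    p=p or vision.camera_params(n);K=np.array([[p['fx'],0,p['cx']],[0,p['fy'],p['cy']],[0,0,1]])
    return cv2.projectPoints(np.array(X,float).reshape(-1,1,3),cv2.Rodrigues(np.array(p['R']))[0],np.array(p['t'],float),K,np.array(p['distortion'],float))[0][:,0]
def crop(im,x,y,w,h,s): return cv2.resize(im[y:y+h,x:x+w],None,fx=s,fy=s,interpolation=cv2.INTER_CUBIC)
E
python3 - <<'E'
from h import *
im=cv2.imread('pics/top0.png')
a=crop(im,285,140,110,70,7);b=crop(im,165,160,110,60,4)
b=cv2.copyMakeBorder(b,0,0,0,a.shape[1]-b.shape[1],0)[:100*4]
o=np.vstack([a*1,b])[:,:]
o=cv2.resize(o,None,fx=.8,fy=.8) if o.shape[0]>600 else o
print(o.shape);cv2.imwrite('pics/c0.png',np.clip(o*1.5,0,255))
E
```

```text
(584, 616, 3)[ WARN:0@0.053] global loadsave.cpp:1063 imwrite_ Unsupported depth image for selected encoder is fallbacked to CV_8U.
```

View pics/c0.png

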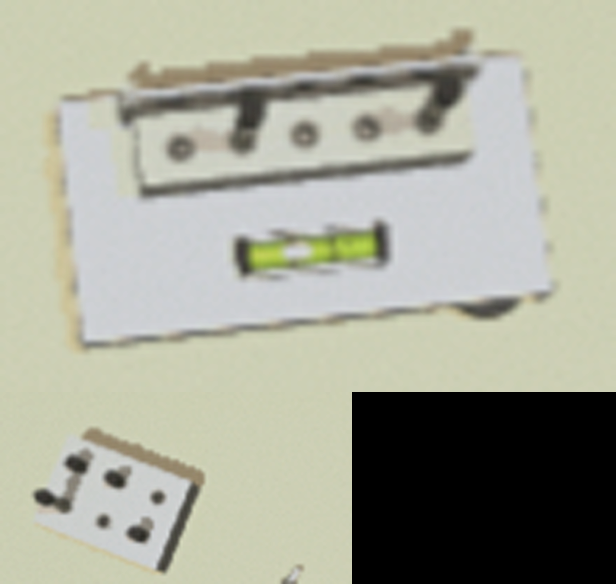

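The crop shows the stand's deck corners (FL 83,346; FR 551,292; BL 62,100; BR 520,55), the place mouths (180,148), (242,141), (305,134), (367,128), (430,121), and the rim at (490,312). The bubble is at (298,250), left of the middle at ~(313,247). The tall cap is at (44,497).

```bash
python3 - <<'E'
from h import *
S=lambda u,v:(285+u/5.6-.5+.5/5.6,140+v/5.6-.5+.5/5.6)
Rk=lambda u,v:(165+u/3.2-.4,160+(v-392)/3.2-.4)
P=lambda n,uv,z:print(n,at('top',uv,z).round(4))
c=[at('top',S(*q),.033) for q in[(83,346),(551,292),(62,100),(520,55)]]
for x in c:print(x.round(4))
print(np.linalg.norm(c[0]-c[1]),np.linalg.norm(c[0]-c[2]),np.mean(c,0))
m=[at('top',S(*q),.075) for q in[(180,148),(305,134),(367,128),(430,121)]]
for x in m:print('hole',x.round(4))
d=m[0]-m[3];yaw=np.arctan2(-d[0],d[1]);print('yaw',yaw,np.linalg.norm(d), np.arctan2(-(c[0]-c[1])[0],(c[0]-c[1])[1]))
P('tallcap',Rk(44,497),.128);P('entry',Rk(65,506),.05)
P('A',Rk(77,463),.084);P('B',Rk(116,478),.084);P('C',Rk(138,533),.084);P('e1',Rk(158,497),.05);P('e2',Rk(103,521),.05)
# rim
yaw0=yaw
R=np.array([[np.cos(yaw),-np.sin(yaw)],[np.sin(yaw),np.cos(yaw)]])
mid=(m[0]+m[3])[:2]/2; o1=mid-R@[.026,0]
print('origins',o1,np.mean(c,0)[:2]); 
for o in(o1,):
    print('rim',o+R@[-.072,-.092],'p4',o+R@[.026,-.032],'vial',o+R@[-.03,0])
P('vial',S(313,247),.045);P('bub',S(298,250),.045);P('rimtop',S(490,315),.012)
E
```

```text
[ 0.498  -0.0321  0.033 ]
[ 0.527  -0.2774  0.033 ]
[ 0.6281 -0.0205  0.033 ]
[ 0.6534 -0.2632  0.033 ]
0.24702539768378953 0.1306112187506479 [ 0.57663674 -0.14830443  0.033     ]
hole [ 0.5955 -0.0814  0.075 ]
hole [ 0.603  -0.1452  0.075 ]
hole [ 0.6062 -0.1769  0.075 ]
hole [ 0.61   -0.2092  0.075 ]
yaw 0.11288492602387298 0.1286062993847954 0.11757498165363617
tallcap [0.513  0.2975 0.128 ]
entry [0.5134 0.2999 0.05  ]
A [0.5481 0.2813 0.084 ]
B [0.5348 0.2461 0.084 ]
C [0.4862 0.2253 0.084 ]
e1 [0.5218 0.2152 0.05  ]
e2 [0.4998 0.2647 0.05  ]
origins [ 0.57692879 -0.14822433] [ 0.57663674 -0.14830443]
rim [ 0.51575042 -0.24774923] p4 [ 0.60636796 -0.17709188] vial [ 0.54711973 -0.15160369]
vial [ 0.5488 -0.1514  0.045 ]
bub [ 0.5472 -0.1436  0.045 ]
rimtop [ 0.5169 -0.2483  0.012 ]
```

```bash
cat >> h.py <<'E'
YAW=.115;O=np.array([.5768,-.1483])
def stand(x,y,z):
    c,s=np.cos(YAW),np.sin(YAW);return np.array([O[0]+c*x-s*y,O[1]+s*x+c*y,z])
def goal(X,yang=None):  # shift in tool axes (mm), turn (rad) so that tool y points at world angle yang
    o=robot.get_obs();R=np.array(o['tcp_rot']);d=R.T@(np.array(X)-o['ee_pos'])*1000
    a=np.arctan2(R[1,1],R[0,1]);t=0 if yang is None else -((yang-a+np.pi)%(2*np.pi)-np.pi)
    print('shift',d.round(1),'turn',round(t,3),'t',round(o['time_s'],2))
E
python3 - <<'E'
from h import *
goal(stand(-.125,-.100,.20),YAW+np.pi/2)
goal((.33,.15,.21))
E
```

```text
shift [-528.1 -647.3   31.3] turn -0.492 t 0.1
shift [-251.8 -313.6   20.9] turn 0 t 0.1
```

Call:
play_rows([
  [0, -528, -647, 31, -0.492],
  [0, -528, -647, 31, -0.492],
  [0, -528, -647, 31, -0.492],
  [0, -528, -647, 31, -0.492],
  [0, -528, -647, 31, -0.492],
  [0, -528, -647, 31, -0.492],
  [0, -528, -647, 31, -0.492],
  [0, -528, -647, 31, -0.492],
])

```text
time_s: 0.77
ee_pos: [0.3094, 0.2254, 0.2192]
tcp_rot: [[-0.993, -0.116, 0.0], [-0.116, 0.993, -0.0], [-0.0, -0.0, -1.0]]
wrist_force: [1.4, 0.2, -0.6]
opening: -0.0002
gripper_force: 0.0
```

```bash
python3 - <<'E'
from h import *
goal(stand(-.125,-.100,.20),YAW+np.pi/2);o=robot.get_obs();print(o['ee_pos'],o['qpos'])
E
```

```text
shift [ -97.2 -502.1   19.2] turn 0.001 t 0.77
[0.30935635 0.22543431 0.21916347] [ 1.81608532e+01 -1.57105148e+01  1.18487293e+02 -3.24759030e-03
  7.72208618e+01 -7.84950066e+01]
```

Call:
play_rows([
  [0, -97, -502, 19, 0],
  [0, -97, -502, 19, 0],
  [0, -97, -502, 19, 0],
  [0, -97, -502, 19, 0],
  [0, -97, -502, 19, 0],
  [0, -97, -502, 19, 0],
  [0, -97, -502, 19, 0],
  [0, -97, -502, 19, 0],
])

```text
time_s: 1.43
ee_pos: [0.4099, -0.0927, 0.2069]
tcp_rot: [[-0.993, -0.114, 0.0], [-0.114, 0.993, 0.0], [-0.0, 0.0, -1.0]]
wrist_force: [1.7, 0.1, 0.3]
opening: 0.0001
gripper_force: 0.0
```

```bash
python3 - <<'E'
from h import *
goal(stand(-.125,-.100,.20),YAW+np.pi/2)
E
```

```text
shift [ -34.5 -174.4    6.9] turn -0.001 t 1.43
```

Call:
play_rows([
  [0, -34, -174, 7, 0],
  [0, -34, -174, 7, 0],
  [0, -34, -174, 7, 0],
  [0, -34, -174, 7, 0],
  [0, -34, -174, 7, 0],
  [0, -34, -174, 7, 0],
])

```text
time_s: 1.93
ee_pos: [0.4638, -0.2622, 0.1993]
tcp_rot: [[-0.994, -0.111, -0.001], [-0.111, 0.994, 0.0], [0.001, 0.0, -1.0]]
wrist_force: [-0.5, -0.2, 0.6]
opening: 0.0002
gripper_force: 0.0
```

```bash
python3 - <<'E'
from h import *
goal(stand(-.125,-.100,.20),YAW+np.pi/2)
im=vision.capture('wrist');cv2.imwrite('pics/w0.png',im[:,:,::-1]);p=vision.camera_params('wrist')
R=np.array(p['R']);print((-R.T@p['t']).round(3),R.round(2).tolist(),robot.get_obs()['ee_pos'],p['fx'])
print(px('wrist',[stand(-.03,0,.04),stand(-.072,-.092,.012)]))
E
```

```text
shift [-0.4  0.1 -0.7] turn -0.003 t 1.93
[ 0.393 -0.27   0.343] [[-0.11, 0.99, 0.0], [0.95, 0.11, 0.28], [0.28, 0.03, -0.96]] [ 0.46330828 -0.26000543  0.19917727] 328.1066794217802
[[415.89379379 270.97563285]
 [325.89836091 222.954009  ]]
```

View pics/w0.png

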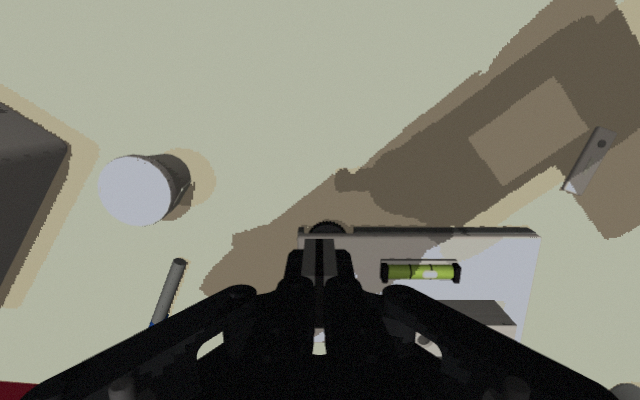

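The wrist view shows the rim at (327,224), as predicted (326,223); bubble at (430,274) is right of the vial middle at ~(421,272), i.e. stand-left by ~8–9 mm. Now descend before the rim.

Call:
play_rows([
  [0, 0, 2, 150, 0],
  [0, 0, 2, 150, 0],
  [0, 0, 2, 150, 0],
  [0, 0, 2, 190, 0],
  [0, 0, 2, 190, 0],
  [0, -30, 2, 190, 0],
  [0, -30, 2, 190, 0],
  [0, -30, 2, 190, 0],
])

```text
time_s: 2.65
ee_pos: [0.4939, -0.2521, 0.0102]
tcp_rot: [[-0.993, -0.118, -0.0], [-0.118, 0.993, 0.0], [0.0, 0.0, -1.0]]
wrist_force: [0.1, 0.3, 0.2]
opening: -0.0001
gripper_force: 0.0
```

```bash
python3 - <<'E'
from h import *
goal(stand(-.083,-.098,.008),YAW+np.pi/2);print(robot.get_obs()['wrist_force'])
im=vision.capture('wrist');cv2.imwrite('pics/w1.png',im[:,:,::-1])
print(px('wrist',[stand(-.03,0,.045),stand(-.072,-.092,.012)]))
E
```

```text
shift [-11.2  -4.4   2.2] turn 0.003 t 2.65
[0.11211204 0.27685802 0.19008706]
[[539.80000843 429.36744218]
 [326.07763908 298.80092586]]
```

View pics/w1.png

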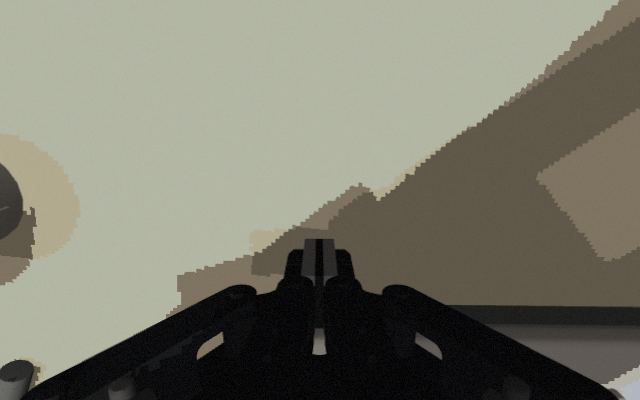

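The vial is out of view this low; the fingertips are at (320,240) with ~15 mm wide flat front, and the desk before the rim is clear. Check that the arm has settled, closing in a little.

Call:
play_rows([
  [0, -3, -4, 1, 0],
  [0, -5, -4, 1, 0],
  [0, -5, -4, 1, 0],
  [0, -5, -4, 1, 0],
])

```text
time_s: 3.03
ee_pos: [0.4988, -0.2576, 0.0096]
tcp_rot: [[-0.993, -0.115, 0.001], [-0.115, 0.993, -0.0], [-0.0, -0.001, -1.0]]
wrist_force: [0.1, -0.6, 0.5]
opening: 0.0
gripper_force: 0.0
```

```bash
python3 - <<'E'
from h import *
goal(stand(-.083,-.098,.008),YAW+np.pi/2);print(robot.get_obs()['wrist_force'])
im=vision.capture('top');cv2.imwrite('pics/t1.png',im[:,:,::-1])
goal(stand(-.083,-.098,.008),YAW+np.pi/2);print(robot.get_obs()['wrist_force'])
a=crop(im[:,:,::-1],315,170,60,40,10);cv2.imwrite('pics/t1c.png',cv2.convertScaleAbs(a,alpha=1.4))
E
```

```text
shift [-7.   1.6  1.6] turn -0.0 t 3.03
[ 0.11024171 -0.58911211  0.53583559]
shift [-7.1  1.6  1.5] turn -0.0 t 3.08
[-0.04926977  0.62815756 -0.01057964]
```

View pics/t1c.png

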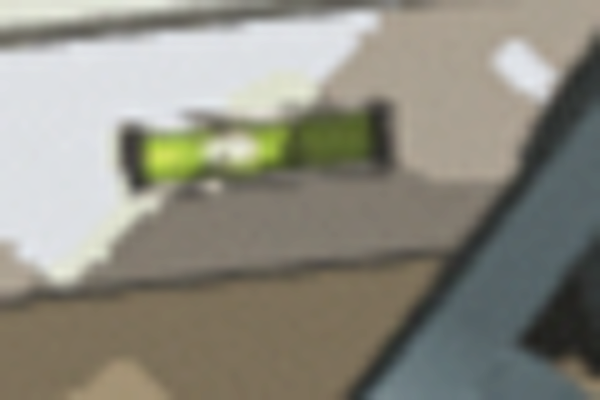

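Vial stays visible in the top view: bubble at crop (230,150), vial ends 130–382 → ~8 mm off. Creep to contact.

Call:
play_rows([
  [0, -3, 0, 0, 0],
  [0, -5, 0, 0, 0],
  [0, -5, 0, 0, 0],
])

```text
time_s: 3.33
ee_pos: [0.5042, -0.2569, 0.0092]
tcp_rot: [[-0.993, -0.115, 0.0], [-0.115, 0.993, -0.0], [-0.0, -0.0, -1.0]]
wrist_force: [-0.5, 0.3, 0.3]
opening: 0.0003
gripper_force: 0.0
```

Call:
play_rows([
  [0, -0.7, 0, 0, 0],
  [0, -0.7, 0, 0, 0],
])

```text
time_s: 3.5
ee_pos: [0.5045, -0.2567, 0.009]
tcp_rot: [[-0.993, -0.115, -0.0], [-0.115, 0.993, 0.0], [0.0, 0.0, -1.0]]
wrist_force: [-0.3, 0.3, 0.3]
opening: 0.0001
gripper_force: 0.0
```

Call:
play_rows([
  [0, -0.5, 0, 0, 0],
  [0, -0.5, 0, 0, 0],
])

```text
time_s: 3.67
ee_pos: [0.505, -0.2566, 0.009]
tcp_rot: [[-0.993, -0.115, -0.0], [-0.115, 0.993, 0.0], [0.0, 0.0, -1.0]]
wrist_force: [-1.3, -0.3, -0.1]
opening: 0.0001
gripper_force: 0.0
```

Call:
play_rows([
  [0, -0.4, 0, 0, 0],
  [0, -0.4, 0, 0, 0],
])

```text
time_s: 3.83
ee_pos: [0.5052, -0.2566, 0.009]
tcp_rot: [[-0.993, -0.115, -0.0], [-0.115, 0.993, 0.0], [0.0, 0.0, -1.0]]
wrist_force: [-0.2, 0.0, 0.0]
opening: 0.0001
gripper_force: 0.1
```

Call:
play_rows([
  [0, -0.4, 0, 0, 0],
  [0, -0.4, 0, 0, 0],
])

```text
time_s: 4.0
ee_pos: [0.5054, -0.2565, 0.009]
tcp_rot: [[-0.993, -0.115, -0.001], [-0.115, 0.993, 0.0], [0.001, 0.0, -1.0]]
wrist_force: [-1.6, -0.5, 0.9]
opening: 0.0
gripper_force: 0.9
```

Call:
play_rows([
  [0, -0.4, 0, 0, 0],
  [0, -0.4, 0, 0, 0],
])

```text
time_s: 4.17
ee_pos: [0.5055, -0.2565, 0.0089]
tcp_rot: [[-0.993, -0.115, -0.001], [-0.115, 0.993, 0.0], [0.001, 0.0, -1.0]]
wrist_force: [-3.5, -0.7, 1.1]
opening: -0.0
gripper_force: 2.1
```

Call:
play_rows([
  [0, -0.4, 0, 0, 0],
  [0, -0.4, 0, 0, 0],
])

```text
time_s: 4.33
ee_pos: [0.5057, -0.2565, 0.0089]
tcp_rot: [[-0.993, -0.115, -0.002], [-0.115, 0.993, 0.0], [0.002, 0.001, -1.0]]
wrist_force: [-6.4, -1.0, 2.9]
opening: -0.0004
gripper_force: 3.0
```

Call:
play_rows([
  [0, -0.3, 0, 0, 0],
  [0, -0.3, 1.3, 0, 0],
  [0, -0.3, 2.6, 0, 0],
  [0, -0.3, 4, 0, 0],
  [0, -0.3, 4, 0, 0],
])

```text
time_s: 4.75
ee_pos: [0.5049, -0.2529, 0.0089]
tcp_rot: [[-0.993, -0.115, -0.003], [-0.115, 0.993, -0.0], [0.003, 0.0, -1.0]]
wrist_force: [-9.1, -3.7, 3.5]
opening: 0.0001
gripper_force: 4.6
```

```bash
cat >> h.py <<'E'
def bub():
    im=vision.capture('top').astype(int);p=vision.camera_params('top')
    # sample along the vial axis at z~.043
    ys=np.arange(-.034,.0341,.0005);b=np.zeros(len(ys))
    f=im.astype(np.float32)
    for dx in(-.0025,0,.0025):
        q=px('top',[stand(-.0295+dx,y,.044) for y in ys],p).astype(np.float32)
        s=cv2.remap(f,q[None,:,0].copy(),q[None,:,1].copy(),cv2.INTER_LINEAR)[0]
        b+=s[:,2]/(s[:,1]+1)
    b/=3;w=np.clip(b-np.percentile(b[10:-10],30)-.12,0,None);w[np.abs(ys)>.028]=0
    print('bubble mm',(1000*(w*ys).sum()/max(w.sum(),1e-9)).round(2),'extent',ys[w>.1].min()*1000 if (w>.1).any() else None,ys[w>.1].max()*1000 if (w>.1).any() else None)
    return b
def st():
    o=robot.get_obs();c,s=np.cos(YAW),np.sin(YAW);d=np.array(o['ee_pos'])[:2]-O;F=np.array(o['wrist_force'])
    print('stand x y',(1000*np.array([c*d[0]+s*d[1],-s*d[0]+c*d[1]])).round(2),'F',np.round([c*F[0]+s*F[1],-s*F[0]+c*F[1],F[2]],1),'t',round(o['time_s'],2))
E
python3 -c "
from h import *
st();b=bub();print(b[::6].round(2))"
```

```text
stand x y [-83.45 -95.62] F [-9.5 -2.6  3.5] t 4.75
bubble mm 7.34 extent 0.5000000000000282 14.50000000000004
[0.74 0.5  0.45 0.47 0.46 0.46 0.47 0.49 0.53 0.47 0.45 0.56 0.8  0.87
 0.87 0.85 0.71 0.51 0.41 0.4  0.39 0.39 0.42]
```

```bash
python3 -c "
from h import *
class V: pass
import h
for f in ('pics/top0.png','pics/t1.png'):
    im=cv2.imread(f)[:,:,::-1]
    h.vision=type('V',(),{'capture':staticmethod(lambda n,im=im:im),'camera_params':staticmethod(vision.camera_params)})
    h.bub()"
```

```text
bubble mm 8.86 extent 1.0000000000000286 16.500000000000043
bubble mm 8.8 extent 2.0000000000000293 16.000000000000043
```

Call:
play_rows([
  [0, 0, 1.3, 0, 0],
  [0, 0.1, 2.6, 0, 0],
  [0, 0.1, 4, 0, 0],
  [0, 0.1, 4, 0, 0],
])

```text
time_s: 5.13
ee_pos: [0.5041, -0.2488, 0.0089]
tcp_rot: [[-0.993, -0.115, -0.003], [-0.115, 0.993, -0.0], [0.003, 0.0, -1.0]]
wrist_force: [-10.0, -4.0, 4.5]
opening: 0.0
gripper_force: 4.9
```

```bash
python3 -c "
from h import *
st();b=bub()"
```

```text
stand x y [-83.73 -91.51] F [-10.4  -2.8   4.5] t 5.13
bubble mm 6.56 extent -0.4999999999999727 13.500000000000039
```

Call:
play_rows([
  [0, 0.3, 0, -0.4, 0],
  [0, 0.4, 1.3, -0.5, 0],
  [0, 0.5, 2.6, -0.5, 0],
  [0, 0.6, 4, -0.5, 0],
  [0, 0.6, 4, -0.5, 0],
])

```text
time_s: 5.6
ee_pos: [0.5033, -0.2445, 0.009]
tcp_rot: [[-0.993, -0.115, -0.003], [-0.115, 0.993, 0.0], [0.003, 0.001, -1.0]]
wrist_force: [-6.6, -2.3, -0.0]
opening: -0.0
gripper_force: 3.4
```

```bash
python3 -c "
from h import *
st();b=bub()"
```

```text
stand x y [-84.02 -87.18] F [-6.8 -1.5 -0. ] t 5.6
bubble mm 5.98 extent -0.9999999999999731 12.500000000000039
```

Call:
play_rows([
  [0, 6, 0, 0, 0],
  [0, 6, -7, 0, 0],
  [0, 6, -14, 0, 0],
  [0, 3, -14, 0, 0],
  [0, 1, -14, 0, 0],
  [0, 0.3, -14, 0, 0],
  [0, 0, -14, 0, 0],
  [0, 0, -14, 0, 0],
])

```text
time_s: 6.32
ee_pos: [0.5061, -0.2596, 0.0099]
tcp_rot: [[-0.993, -0.115, -0.001], [-0.115, 0.993, -0.002], [0.001, -0.002, -1.0]]
wrist_force: [-4.9, -4.8, 2.8]
opening: -0.0002
gripper_force: 3.2
```

```bash
python3 -c "
from h import *
st();b=bub()"
```

```text
stand x y [ -83.   -102.44] F [-5.5 -4.2  2.8] t 6.32
bubble mm 5.56 extent -1.999999999999974 13.000000000000039
```

Call:
play_rows([
  [0, -0.1, 1.3, -0.3, 0],
  [0, -0.1, 2.6, -0.5, 0],
  [0, -0.1, 4, -0.5, 0],
  [0, -0.1, 5, -0.5, 0],
  [0, -0.1, 5, -0.5, 0],
])

```text
time_s: 6.78
ee_pos: [0.5043, -0.2538, 0.0099]
tcp_rot: [[-0.993, -0.116, -0.004], [-0.116, 0.993, -0.0], [0.004, 0.0, -1.0]]
wrist_force: [-8.6, -4.3, 3.7]
opening: -0.0002
gripper_force: 4.6
```

```bash
python3 -c "
from h import *
st();b=bub()"
```

```text
stand x y [-84.09 -96.51] F [-9.1 -3.3  3.7] t 6.78
bubble mm 4.32 extent -2.4999999999999742 11.500000000000037
```

Call:
play_rows([
  [0, 0.2, 1.3, -0.3, 0],
  [0, 0.3, 2.6, -0.5, 0],
  [0, 0.4, 4, -0.5, 0],
  [0, 0.5, 5, -0.5, 0],
  [0, 0.5, 5, -0.5, 0],
])

```text
time_s: 7.25
ee_pos: [0.5034, -0.2485, 0.0101]
tcp_rot: [[-0.993, -0.116, -0.003], [-0.116, 0.993, 0.0], [0.003, 0.001, -1.0]]
wrist_force: [-7.5, -2.8, 1.9]
opening: 0.0005
gripper_force: 3.5
```

```bash
python3 -c "
from h import *
st();b=bub()"
```

```text
stand x y [-84.43 -91.06] F [-7.8 -1.9  1.9] t 7.25
bubble mm 3.07 extent -3.999999999999976 10.500000000000037
```

Call:
play_rows([
  [0, 0, 1.3, -0.2, 0],
  [0, 0.1, 2.6, -0.2, 0],
  [0, 0.2, 4, -0.2, 0],
  [0, 0.2, 5, -0.2, 0],
  [0, 0.2, 5, -0.2, 0],
])

```text
time_s: 7.72
ee_pos: [0.5027, -0.2433, 0.0102]
tcp_rot: [[-0.993, -0.115, -0.003], [-0.115, 0.993, 0.001], [0.003, 0.001, -1.0]]
wrist_force: [-6.5, -2.3, 0.5]
opening: -0.0002
gripper_force: 3.0
```

```bash
python3 -c "
from h import *
st();b=bub()"
```

```text
stand x y [-84.53 -85.91] F [-6.7 -1.5  0.5] t 7.72
bubble mm 0.42 extent -5.999999999999978 6.500000000000034
```

Call:
play_rows([
  [0, 8, 0, 0, 0],
  [0, 15, 0, 0, 0],
  [0, 45, 0, -40, 0],
  [0, 45, 0, -80, 0],
  [0, 45, 0, -120, 0],
  [0, 45, 0, -150, 0],
  [0, 45, 0, -150, 0],
  [0, 45, 0, -150, 0],
])

```text
time_s: 8.43
ee_pos: [0.4606, -0.25, 0.1636]
tcp_rot: [[-0.993, -0.115, 0.005], [-0.115, 0.993, -0.004], [-0.004, -0.005, -1.0]]
wrist_force: [-1.4, 0.7, -0.8]
opening: 0.0002
gripper_force: 0.0
```

```bash
python3 -c "
from h import *
st();b=bub();print(b[10:-10:5].round(2))
p=vision.camera_params('wrist');im=vision.capture('wrist');q=px('wrist',[stand(-.03,0,.044)],p)[0];print(q)
x,y=(q-[50,30]).astype(int);print(x,y)
cv2.imwrite('pics/w2.png',crop(im[:,:,::-1],x,y,100,60,8))
print(px('wrist',[stand(-.03,0.033,.044),stand(-.03,-0.033,.044)],p))
"
```

```text
stand x y [-127.1  -87.7] F [-1.3  0.8 -0.8] t 8.43
bubble mm 0.74 extent -6.999999999999979 9.000000000000036
[0.44 0.43 0.44 0.44 0.44 0.45 0.44 0.47 0.56 0.72 0.9  0.94 0.94 0.93
 0.84 0.69 0.53 0.4  0.39 0.39 0.39 0.39 0.4  0.4 ]
[416.41215106 296.09483398]
366 266
[[452.9373186  296.25559486]
 [379.95237894 295.95070056]]
```

View pics/w2.png

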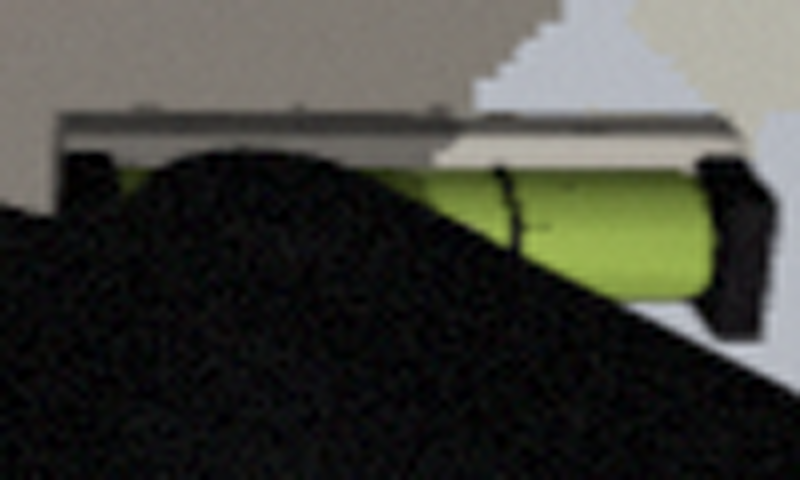

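The gripper hides the middle of the vial here; move forward and up for a clear view.

Call:
play_rows([
  [0, 0, 0, -40, 0],
  [0, -40, -20, -40, 0],
  [0, -40, -20, -40, 0],
  [0, -40, -20, -40, 0],
  [0, -40, -20, -40, 0],
])

```text
time_s: 8.95
ee_pos: [0.5001, -0.263, 0.1982]
tcp_rot: [[-0.993, -0.115, -0.004], [-0.115, 0.993, 0.003], [0.003, 0.004, -1.0]]
wrist_force: [-0.3, 0.3, 0.4]
opening: -0.0003
gripper_force: 0.0
```

```bash
python3 -c "
from h import *
st();b=bub()
p=vision.camera_params('wrist');im=vision.capture('wrist');q=px('wrist',[stand(-.03,0,.044)],p)[0];print(q)
x,y=(q-[50,30]).astype(int);print(x,y)
cv2.imwrite('pics/w3.png',crop(im[:,:,::-1],x,y,100,60,8))
print(px('wrist',[stand(-.03,0.033,.044),stand(-.03,-0.033,.044)],p))
"
```

```text
stand x y [ -89.32 -105.19] F [-0.2  0.3  0.4] t 8.95
bubble mm 0.73 extent -6.499999999999978 8.000000000000036
[427.05255283 240.91591522]
377 210
[[460.67039035 240.96930796]
 [393.46274374 240.86869508]]
```

View pics/w3.png

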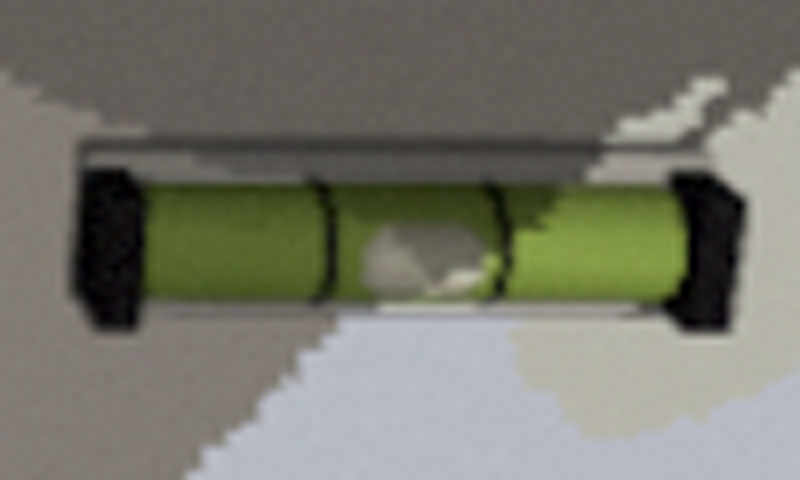

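Lines at x≈328 and 503 (mid 415), bubble 362–490 (mid ~426): still ~1.2 mm to the left. One more short stroke of ~4 mm.

Call:
play_rows([
  [0, 16, 11, 0, 0],
  [0, 16, 11, 40, 0],
  [0, 16, 11, 80, 0],
  [0, 16, 11, 120, 0],
  [0, 16, 11, 160, 0],
  [0, 16, 11, 187, 0],
  [0, 11, 11, 187, 0],
  [0, 6, 11, 187, 0],
])

```text
time_s: 9.72
ee_pos: [0.4925, -0.2525, 0.0123]
tcp_rot: [[-0.993, -0.114, -0.004], [-0.114, 0.993, 0.003], [0.003, 0.004, -1.0]]
wrist_force: [0.7, 0.1, -0.5]
opening: 0.0001
gripper_force: 0.0
```

Call:
play_rows([
  [0, -2, 0, 0, 0],
  [0, -4, 0, 0, 0],
  [0, -5, 0, 0, 0],
  [0, -5, 0, 0, 0],
  [0, -5, 0, 0, 0],
])

```text
time_s: 10.13
ee_pos: [0.4998, -0.2537, 0.0151]
tcp_rot: [[-0.993, -0.115, 0.002], [-0.115, 0.993, -0.001], [-0.001, -0.002, -1.0]]
wrist_force: [0.3, -0.0, 0.7]
opening: -0.0001
gripper_force: 0.0
```

```bash
python3 -c "
from h import *
st();print(robot.get_obs()['ee_pos'])"
```

```text
stand x y [-88.57 -95.92] F [ 0.3 -0.   0.7] t 10.13
[ 0.4998166  -0.25374911  0.01505112]
```

Call:
play_rows([
  [0, 0, 0, 5, 0],
  [0, -2, 0, 5, 0],
  [0, -3.4, 0, 5, 0],
  [0, -3.4, 0, 5, 0],
  [0, -3.4, 0, 5, 0],
])

```text
time_s: 10.55
ee_pos: [0.5026, -0.2529, 0.0087]
tcp_rot: [[-0.993, -0.115, -0.0], [-0.115, 0.993, 0.0], [0.0, 0.0, -1.0]]
wrist_force: [-0.5, 0.3, 0.6]
opening: -0.0001
gripper_force: 0.0
```

Call:
play_rows([
  [0, -0.7, 0, 0, 0],
  [0, -0.7, 0, 0, 0],
  [0, -0.7, 0, 0, 0],
])

```text
time_s: 10.8
ee_pos: [0.5032, -0.2528, 0.0088]
tcp_rot: [[-0.993, -0.115, 0.0], [-0.115, 0.993, -0.0], [-0.0, -0.0, -1.0]]
wrist_force: [-0.0, -0.1, 0.1]
opening: 0.0
gripper_force: 0.0
```

Call:
play_rows([
  [0, -0.5, 0, 0, 0],
  [0, -0.5, 0, 0, 0],
  [0, -0.5, 0, 0, 0],
])

```text
time_s: 11.05
ee_pos: [0.5035, -0.2528, 0.0088]
tcp_rot: [[-0.993, -0.115, -0.0], [-0.115, 0.993, 0.0], [0.0, 0.0, -1.0]]
wrist_force: [-0.9, -1.1, 0.8]
opening: -0.0001
gripper_force: 0.5
```

Contact begins; press to ~8 N.

Call:
play_rows([
  [0, -0.6, 0, 0, 0],
  [0, -0.9, 0, 0, 0],
  [0, -0.9, 0, 0, 0],
])

```text
time_s: 11.3
ee_pos: [0.5037, -0.2527, 0.0087]
tcp_rot: [[-0.993, -0.115, -0.002], [-0.115, 0.993, 0.0], [0.002, 0.0, -1.0]]
wrist_force: [-5.2, -0.5, 3.1]
opening: -0.0002
gripper_force: 2.6
```

Call:
play_rows([
  [0, -0.2, 1.2, -0.3, 0],
  [0, -0.2, 2.4, -0.5, 0],
  [0, -0.1, 3.6, -0.5, 0],
  [0, -0.1, 4, -0.5, 0],
  [0, -0.1, 4, -0.5, 0],
])

```text
time_s: 11.72
ee_pos: [0.5032, -0.2488, 0.0089]
tcp_rot: [[-0.993, -0.115, -0.002], [-0.115, 0.993, 0.0], [0.002, 0.0, -1.0]]
wrist_force: [-3.8, -2.5, 0.0]
opening: -0.0002
gripper_force: 2.4
```

```bash
python3 -c "
from h import *
st();bub()"
```

```text
stand x y [-84.64 -91.35] F [-4.1 -2.1  0. ] t 11.72
bubble mm 0.18 extent -6.999999999999979 7.000000000000034
```

Call:
play_rows([
  [0, -0.7, 0, 0, 0],
  [0, -0.7, 1, 0, 0],
  [0, -0.7, 2, 0, 0],
  [0, -0.7, 2.4, 0, 0],
  [0, -0.7, 2.4, 0, 0],
])

```text
time_s: 12.18
ee_pos: [0.503, -0.2462, 0.0088]
tcp_rot: [[-0.993, -0.115, -0.003], [-0.115, 0.993, 0.001], [0.003, 0.001, -1.0]]
wrist_force: [-6.8, -1.9, 1.9]
opening: -0.0001
gripper_force: 3.7
```

```bash
python3 -c "
from h import *
st();bub()"
```

```text
stand x y [-84.59 -88.83] F [-7.  -1.1  1.9] t 12.18
bubble mm -1.32 extent -8.99999999999998 6.000000000000033
```

Call:
play_rows([
  [0, 8, 0, 0, 0],
  [0, 15, 0, 0, 0],
  [0, 15, -10, -40, 0],
  [0, 15, -10, -80, 0],
  [0, 15, -14, -120, 0],
  [0, 8, -14, -160, 0],
  [0, 4, -14, -190, 0],
  [0, 4, -14, -190, 0],
])

```text
time_s: 12.9
ee_pos: [0.5061, -0.2632, 0.2076]
tcp_rot: [[-0.993, -0.115, 0.012], [-0.115, 0.993, -0.009], [-0.01, -0.01, -1.0]]
wrist_force: [0.3, -1.4, 1.2]
opening: 0.0001
gripper_force: 0.0
```

```bash
python3 -c "
from h import *
st();b=bub()
p=vision.camera_params('wrist');im=vision.capture('wrist');q=px('wrist',[stand(-.03,0,.044)],p)[0];print(q)
x,y=(q-[50,30]).astype(int);print(x,y)
cv2.imwrite('pics/w4.png',crop(im[:,:,::-1],x,y,100,60,8))
"
```

```text
stand x y [ -83.4  -106.05] F [ 0.1 -1.4  1.2] t 12.9
bubble mm -1.2 extent -8.99999999999998 6.000000000000033
[427.40538455 232.92319134]
377 202
```

View pics/w4.png

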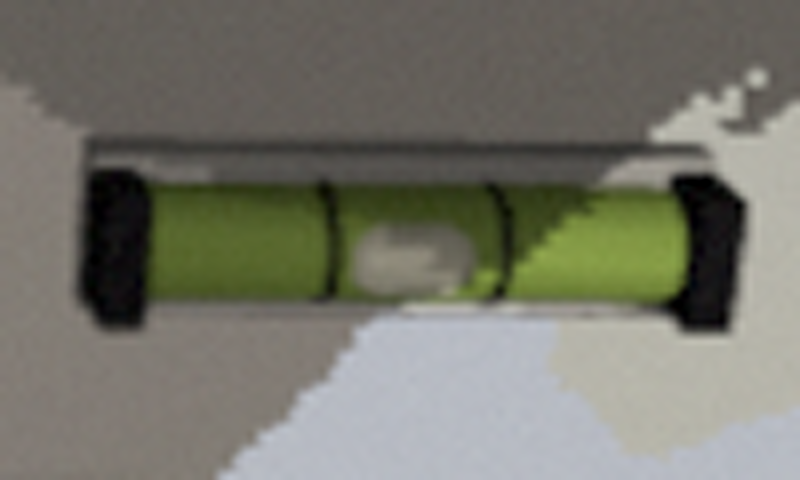

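Bubble spans 352–474 (mid 413) between lines at 331 and 500 (mid 416): level to ~0.3 mm. Now to the rack.

```bash
python3 -c "
from h import *
goal((.50,.22,.22),np.pi/2)"
```

```text
shift [-52.5 478.2 -20.2] turn 0.115 t 13.0
```

Call:
play_rows([
  [0.4, -52, 478, -20, 0.115],
  [0.4, -52, 478, -20, 0.115],
  [0.4, -52, 478, -20, 0.115],
  [0.4, -52, 478, -20, 0.115],
  [0.4, -52, 478, -20, 0.115],
  [0.4, -52, 478, -20, 0.115],
  [0.4, -52, 478, -20, 0.115],
  [0.4, -52, 478, -20, 0.115],
])

```text
time_s: 13.67
ee_pos: [0.498, 0.0744, 0.211]
tcp_rot: [[-1.0, 0.0, -0.003], [0.0, 1.0, 0.001], [0.003, 0.001, -1.0]]
wrist_force: [1.5, -0.1, 0.1]
opening: 0.0339
gripper_force: 0.0
```

```bash
python3 -c "
from h import *
goal((.50,.22,.22),np.pi/2)"
```

```text
shift [ -1.9 145.6  -9. ] turn -0.0 t 13.67
```

Call:
play_rows([
  [0.4, -2, 145, -9, 0],
  [0.4, -2, 145, -9, 0],
  [0.4, -2, 145, -9, 0],
  [0.4, -2, 145, -9, 0],
  [0.4, -2, 145, -9, 0],
  [0.4, -2, 145, -9, 0],
])

```text
time_s: 14.17
ee_pos: [0.5004, 0.2181, 0.2199]
tcp_rot: [[-1.0, -0.003, -0.004], [-0.003, 1.0, -0.001], [0.004, -0.001, -1.0]]
wrist_force: [0.3, -0.2, -0.4]
opening: 0.0344
gripper_force: 0.0
```

```bash
python3 -c "
from h import *
goal((.513,.298,.101),np.pi/2)
bub()
p=vision.camera_params('wrist');im=vision.capture('wrist')[:,:,::-1].copy();cv2.imwrite('pics/w5.png',im)
print(px('wrist',[(.513,.2975,.13),(.5134,.2998,.05)],p))
q=px('wrist',[(.513,.2975,.13)],p)[0]
hs=im.max(2)
x0,y0=(q-45).astype(int);x0=max(x0,0);y0=max(y0,0)
m=(hs[y0:y0+90,x0:x0+90]<45).astype(np.uint8)
n,l,s,c=cv2.connectedComponentsWithStats(m)
for i in range(1,n):
    if s[i,4]>25: print('dark',s[i]+[x0,y0,0,0,0],c[i]+[x0,y0], at('wrist',c[i]+[x0,y0],.122,p).round(4))
np.savez('pics/w5.npz',**{k:np.array(v) for k,v in p.items()})
"
```

```text
shift [-13.2  80.  118.8] turn 0.003 t 14.17
bubble mm -1.0 extent -8.99999999999998 7.000000000000034
[[428.14497175 217.23697322]
 [404.69219821 190.59460837]]
dark [402 190  11  11  50] [406.08 194.26] [0.4973 0.2817 0.122 ]
dark [416 203  23  23 352] [426.97443182 214.01988636] [0.5132 0.2991 0.122 ]
dark [386 225  17  19 232] [393.81465517 234.10344828] [0.5301 0.2745 0.122 ]
dark [383 251   9  11  67] [386.04477612 257.23880597] [0.5502 0.2695 0.122 ]
```

```bash
python3 -c "
from h import *
p=vision.camera_params('top');f=np.mean([vision.capture('top') for _ in range(3)],0).astype(np.float32)
ys=np.arange(-.045,.0451,.001);B=0
for dx in(-.003,-.0015,0,.0015,.003):
    q=px('top',[stand(-.0295+dx,y,.045) for y in ys],p).astype(np.float32)
    B=B+cv2.remap(f,q[None,:,0].copy(),q[None,:,1].copy(),cv2.INTER_LINEAR)[0]/5
for y,b in zip(ys,B): print(round(y*1000),b.astype(int),end=' ')
"
```

```text
-45 [153 155 157] -44 [152 154 157] -43 [152 154 156] -42 [148 149 151] -41 [135 137 138] -40 [123 124 125] -39 [108 109 110] -38 [90 91 91] -37 [73 72 72] -36 [62 61 57] -35 [60 61 50] -34 [58 61 42] -33 [66 73 41] -32 [82 93 44] -31 [ 98 112  47] -30 [108 125  50] -29 [115 133  52] -28 [121 140  55] -27 [123 143  56] -26 [123 143  56] -25 [124 144  56] -24 [124 144  56] -23 [124 144  56] -22 [124 144  56] -21 [124 144  57] -20 [124 144  57] -19 [125 144  57] -18 [125 145  57] -17 [125 145  57] -16 [125 144  57] -15 [122 141  56] -14 [119 138  55] -13 [116 133  54] -12 [110 125  55] -11 [103 117  56] -10 [ 99 110  59] -9 [107 117  75] -8 [117 125  93] -7 [127 133 110] -6 [134 139 120] -5 [141 145 129] -4 [147 149 137] -3 [148 150 139] -2 [148 151 140] -1 [149 151 142] 0 [149 151 142] 1 [149 151 141] 2 [148 151 140] 3 [147 150 135] 4 [145 149 130] 5 [142 148 121] 6 [138 147 107] 7 [134 145  95] 8 [128 141  82] 9 [118 130  71] 10 [107 120  59] 11 [104 116  54] 12 [108 122  54] 13 [113 127  54] 14 [117 133  56] 15 [122 138  57] 16 [126 143  59] 17 [128 145  59] 18 [128 146  59] 19 [129 146  59] 20 [129 146  59] 21 [129 145  59] 22 [129 145  59] 23 [130 145  59] 24 [130 145  60] 25 [130 145  60] 26 [131 145  60] 27 [131 145  60] 28 [132 146  61] 29 [131 145  61] 30 [129 143  60] 31 [126 140  59] 32 [113 126  56] 33 [ 99 109  53] 34 [85 93 50] 35 [73 78 48] 36 [62 63 47] 37 [53 52 46] 38 [59 58 52] 39 [67 65 60] 40 [78 77 71] 41 [100 100  92] 42 [121 122 112] 43 [137 138 129] 44 [143 145 138] 45 [149 151 147]
```

Call:
play_rows([
  [0.4, -13, 80, 0, 0],
  [0.4, -13, 80, 0, 0],
  [0.4, -13, 80, 40, 0],
  [0.4, -13, 80, 60, 0],
  [0.4, -13, 80, 80, 0],
  [0.4, -13, 80, 80, 0],
])

```text
time_s: 14.92
ee_pos: [0.5122, 0.2955, 0.1372]
tcp_rot: [[-1.0, 0.001, -0.008], [0.001, 1.0, -0.003], [0.008, -0.003, -1.0]]
wrist_force: [-0.2, -0.9, -0.8]
opening: 0.0343
gripper_force: 0.0
```

```bash
python3 -c "
from h import *
goal((.513,.2985,.101),np.pi/2)"
```

```text
shift [-1.1  3.1 36.2] turn -0.001 t 14.92
```

```bash
python3 -c "
import cv2,numpy as np
for f in('pics/w3.png','pics/w4.png'):
    a=cv2.imread(f).astype(float)
    for r in((225,245),(250,280)):
        s=a[r[0]:r[1]].mean(0);print(f,r)
        print([(x,int(s[x-3:x+4,0].mean()),int(s[x-3:x+4,1].mean())) for x in range(300,532,8)])
"
```

```text
pics/w3.png (225, 245)
[(300, 44, 100), (308, 44, 101), (316, 43, 99), (324, 30, 65), (332, 18, 32), (340, 36, 79), (348, 42, 99), (356, 44, 101), (364, 47, 99), (372, 64, 102), (380, 84, 108), (388, 93, 109), (396, 83, 97), (404, 76, 89), (412, 77, 89), (420, 75, 88), (428, 75, 89), (436, 75, 88), (444, 76, 89), (452, 75, 88), (460, 72, 87), (468, 67, 86), (476, 52, 81), (484, 39, 77), (492, 32, 72), (500, 22, 48), (508, 19, 39), (516, 47, 105), (524, 60, 135)]
pics/w3.png (250, 280)
[(300, 44, 101), (308, 43, 101), (316, 42, 98), (324, 29, 66), (332, 18, 34), (340, 35, 80), (348, 40, 99), (356, 46, 101), (364, 81, 110), (372, 105, 121), (380, 114, 129), (388, 119, 134), (396, 118, 133), (404, 116, 131), (412, 111, 126), (420, 103, 116), (428, 95, 108), (436, 91, 103), (444, 94, 107), (452, 108, 121), (460, 116, 130), (468, 114, 129), (476, 108, 126), (484, 94, 136), (492, 68, 132), (500, 40, 88), (508, 36, 71), (516, 57, 128), (524, 68, 151)]
pics/w4.png (225, 245)
[(300, 46, 102), (308, 42, 99), (316, 45, 100), (324, 36, 82), (332, 20, 48), (340, 27, 61), (348, 42, 92), (356, 54, 102), (364, 72, 106), (372, 87, 108), (380, 93, 110), (388, 86, 100), (396, 77, 91), (404, 78, 91), (412, 76, 89), (420, 78, 90), (428, 77, 90), (436, 79, 92), (444, 78, 91), (452, 74, 89), (460, 63, 85), (468, 50, 81), (476, 35, 77), (484, 34, 78), (492, 33, 76), (500, 24, 53), (508, 16, 31), (516, 28, 61), (524, 32, 75)]
pics/w4.png (250, 280)
[(300, 43, 101), (308, 43, 101), (316, 42, 99), (324, 35, 81), (332, 22, 49), (340, 28, 67), (348, 54, 98), (356, 90, 114), (364, 111, 125), (372, 118, 132), (380, 119, 135), (388, 118, 134), (396, 118, 134), (404, 119, 134), (412, 119, 134), (420, 117, 132), (428, 113, 127), (436, 104, 117), (444, 98, 111), (452, 97, 110), (460, 91, 103), (468, 76, 93), (476, 58, 98), (484, 45, 102), (492, 42, 99), (500, 35, 73), (508, 26, 54), (516, 43, 98), (524, 55, 124)]
```

Call:
play_rows([
  [0.4, -1, 3, 20, 0],
  [0.4, -1, 3, 36, 0],
  [0.4, -1, 3, 36, 0],
  [0.4, -1, 3, 36, 0],
])

```text
time_s: 15.25
ee_pos: [0.5161, 0.2997, 0.1066]
tcp_rot: [[-1.0, 0.001, -0.001], [0.001, 1.0, -0.0], [0.001, -0.0, -1.0]]
wrist_force: [-0.4, 0.9, -0.1]
opening: 0.0342
gripper_force: 0.0
```

```bash
python3 -c "
from h import *
goal((.513,.2985,.101),np.pi/2);print(robot.get_obs()['wrist_force'])"
```

```text
shift [ 3.1 -1.2  5.6] turn -0.001 t 15.25
[-0.40751745  0.93623741 -0.12152932]
```

The profiles (top and wrist agree) put the bubble ~0.95 mm right of the middle. The tube is still untouched, so I go back and trim the wheel by ~3.5 mm to the right.

Call:
play_rows([
  [0.4, 0, 0, -40, 0],
  [0.4, 0, 0, -80, 0],
  [0.2, 0, 0, -100, 0],
  [0, 15, -50, -100, 0],
  [0, 25, -90, -100, -0.1],
  [0, 25, -130, -100, -0.115],
  [0, 25, -170, -100, -0.115],
  [0, 25, -210, -100, -0.115],
])

```text
time_s: 15.92
ee_pos: [0.4913, 0.0934, 0.2088]
tcp_rot: [[-0.993, -0.115, 0.004], [-0.115, 0.993, -0.0], [-0.004, -0.001, -1.0]]
wrist_force: [0.5, -0.0, 0.0]
opening: 0.0
gripper_force: 0.0
```

```bash
python3 -c "
from h import *
goal(stand(-.100,-.088,.18),YAW+np.pi/2)"
```

```text
shift [  43.2 -337.9   28.9] turn 0.001 t 15.92
```

Call:
play_rows([
  [0, 43, -338, 29, 0],
  [0, 43, -338, 29, 0],
  [0, 43, -338, 29, 0],
  [0, 43, -338, 29, 0],
  [0, 43, -338, 29, 0],
  [0, 43, -338, 29, 0],
  [0, 43, -338, 29, 0],
  [0, 43, -338, 29, 0],
])

```text
time_s: 16.58
ee_pos: [0.4874, -0.2399, 0.1804]
tcp_rot: [[-0.993, -0.114, 0.003], [-0.114, 0.993, -0.002], [-0.003, -0.003, -1.0]]
wrist_force: [1.8, 0.6, -0.2]
opening: -0.0005
gripper_force: 0.0
```

Call:
play_rows([
  [0, 0, 0, 0, 0],
  [0, 0, 0, 0, 0],
])

```text
time_s: 16.75
ee_pos: [0.4872, -0.2399, 0.1797]
tcp_rot: [[-0.994, -0.11, 0.002], [-0.11, 0.994, -0.002], [-0.002, -0.002, -1.0]]
wrist_force: [0.3, 0.3, -0.2]
opening: -0.0003
gripper_force: 0.0
```

```bash
python3 -c "
from h import *
goal(stand(-.088,-.088,.009),YAW+np.pi/2);st()"
```

```text
shift [-11.2  -7.  170.7] turn -0.004 t 16.75
stand x y [-99.49 -80.68] F [ 0.4  0.3 -0.2] t 16.75
```

Call:
play_rows([
  [0, 0, -7, 41, 0],
  [0, 0, -7, 82, 0],
  [0, 0, -7, 120, 0],
  [0, 0, -7, 155, 0],
  [0, 0, -7, 170, 0],
  [0, -4, -7, 170, 0],
  [0, -8, -7, 170, 0],
  [0, -8, -7, 170, 0],
])

```text
time_s: 17.42
ee_pos: [0.4987, -0.2435, 0.0105]
tcp_rot: [[-0.993, -0.116, 0.004], [-0.116, 0.993, -0.003], [-0.003, -0.003, -1.0]]
wrist_force: [0.3, -0.3, 0.6]
opening: 0.0002
gripper_force: 0.0
```

Call:
play_rows([
  [0, 0, 0, 0, 0],
  [0, 0, 0, 0, 0],
])

```text
time_s: 17.58
ee_pos: [0.4975, -0.2436, 0.01]
tcp_rot: [[-0.993, -0.116, 0.003], [-0.116, 0.993, -0.002], [-0.003, -0.003, -1.0]]
wrist_force: [0.4, 0.0, -0.4]
opening: -0.0
gripper_force: 0.0
```

```bash
python3 -c "
from h import *
goal(stand(-.0855,-.088,.009),YAW+np.pi/2);st();bub()"
```

```text
shift [-4.2 -2.4  1. ] turn 0.001 t 17.58
stand x y [-89.71 -85.56] F [ 0.4 -0.  -0.4] t 17.58
bubble mm -1.29 extent -8.99999999999998 6.000000000000033
```

Call:
play_rows([
  [0, -2, 0, 0, 0],
  [0, -4.2, 0, 0, 0],
  [0, -4.2, 0, 0, 0],
  [0, -4.2, 0, 0, 0],
])

```text
time_s: 17.97
ee_pos: [0.5003, -0.2424, 0.008]
tcp_rot: [[-0.993, -0.115, 0.0], [-0.115, 0.993, -0.0], [-0.0, -0.0, -1.0]]
wrist_force: [-0.1, -0.2, -1.0]
opening: -0.0
gripper_force: 0.0
```

Call:
play_rows([
  [0, -0.5, 0, 0, 0],
  [0, -1, 0, 0, 0],
  [0, -1, 0, 0, 0],
])

```text
time_s: 18.22
ee_pos: [0.5011, -0.2423, 0.0078]
tcp_rot: [[-0.993, -0.115, -0.0], [-0.115, 0.993, 0.0], [0.0, 0.0, -1.0]]
wrist_force: [-0.6, -0.1, -0.9]
opening: -0.0
gripper_force: 0.0
```

Call:
play_rows([
  [0, -0.3, 0, 0, 0],
  [0, -0.6, 0, 0, 0],
  [0, -0.6, 0, 0, 0],
])

```text
time_s: 18.47
ee_pos: [0.5018, -0.2422, 0.0078]
tcp_rot: [[-0.993, -0.115, -0.0], [-0.115, 0.993, 0.0], [0.0, 0.0, -1.0]]
wrist_force: [-0.1, -0.2, -0.8]
opening: -0.0002
gripper_force: 0.0
```

Call:
play_rows([
  [0, -0.5, 0, 0, 0],
  [0, -1, 0, 0, 0],
  [0, -1, 0, 0, 0],
])

```text
time_s: 18.72
ee_pos: [0.5023, -0.2421, 0.0078]
tcp_rot: [[-0.993, -0.115, -0.001], [-0.115, 0.993, 0.0], [0.001, 0.0, -1.0]]
wrist_force: [-2.7, -1.2, 1.2]
opening: 0.0001
gripper_force: 1.2
```

Call:
play_rows([
  [0, -0.3, 0, 0, 0],
  [0, -0.6, 0, 0, 0],
  [0, -0.6, 0, 0, 0],
])

```text
time_s: 18.97
ee_pos: [0.5024, -0.2421, 0.0077]
tcp_rot: [[-0.993, -0.115, -0.002], [-0.115, 0.993, 0.0], [0.002, 0.001, -1.0]]
wrist_force: [-6.6, -1.1, 2.6]
opening: 0.0004
gripper_force: 2.8
```

Call:
play_rows([
  [0, -0.1, -1, -0.3, 0],
  [0, -0.1, -2, -0.4, 0],
  [0, -0.1, -3, -0.4, 0],
  [0, -0.1, -3.3, -0.4, 0],
  [0, -0.1, -3.3, -0.4, 0],
])

```text
time_s: 19.38
ee_pos: [0.5027, -0.2446, 0.0078]
tcp_rot: [[-0.993, -0.115, -0.002], [-0.115, 0.993, 0.002], [0.002, 0.002, -1.0]]
wrist_force: [-5.5, 1.5, 2.9]
opening: -0.0002
gripper_force: 2.6
```

```bash
python3 -c "
from h import *
st();bub()"
```

```text
stand x y [-84.67 -87.14] F [-5.3  2.2  2.9] t 19.38
bubble mm -0.66 extent -7.499999999999979 6.000000000000033
```

Moved 0.6 mm; ~0.4 more needed.

Call:
play_rows([
  [0, -0.3, 0, 0, 0],
  [0, -0.3, -1, 0, 0],
  [0, -0.3, -1.8, 0, 0],
  [0, -0.3, -1.8, 0, 0],
])

```text
time_s: 19.77
ee_pos: [0.5029, -0.2463, 0.0077]
tcp_rot: [[-0.993, -0.115, -0.003], [-0.115, 0.993, 0.002], [0.003, 0.002, -1.0]]
wrist_force: [-6.5, 1.1, 2.9]
opening: -0.0001
gripper_force: 3.2
```

```bash
python3 -c "
from h import *
st();bub();bub()"
```

```text
stand x y [-84.65 -88.91] F [-6.3  1.8  2.9] t 19.77
bubble mm 0.39 extent -6.499999999999978 7.000000000000034
bubble mm 0.5 extent -6.499999999999978 7.000000000000034
```

Call:
play_rows([
  [0, 8, 0, 0, 0],
  [0, 15, 0, 0, 0],
  [0, 15, 0, -40, 0],
  [0, 15, 0, -80, 0],
  [0, 15, 0, -120, 0],
  [0, 8, -17, -160, 0],
  [0, 0, -17, -195, 0],
  [0, 0, -17, -195, 0],
])

```text
time_s: 20.53
ee_pos: [0.5109, -0.2677, 0.2129]
tcp_rot: [[-0.993, -0.114, 0.013], [-0.115, 0.993, -0.01], [-0.012, -0.011, -1.0]]
wrist_force: [1.2, -0.2, 1.0]
opening: 0.0
gripper_force: 0.0
```

```bash
python3 -c "
from h import *
p=vision.camera_params('wrist');im=vision.capture('wrist');q=px('wrist',[stand(-.03,0,.044)],p)[0]
x,y=(q-[50,30]).astype(int)
a=crop(im[:,:,::-1],x,y,100,60,8).astype(float);cv2.imwrite('pics/w6.png',a)
for r in((225,245),(250,280)):
    s=a[r[0]:r[1]].mean(0)
    print([(x,int(s[x-3:x+4,0].mean()),int(s[x-3:x+4,1].mean())) for x in range(316,532,8)])
goal((.5,.1,.21),np.pi/2);bub()"
```

```text
[(316, 35, 79), (324, 34, 77), (332, 22, 49), (340, 18, 36), (348, 26, 66), (356, 36, 79), (364, 45, 80), (372, 63, 85), (380, 78, 90), (388, 82, 93), (396, 83, 94), (404, 82, 94), (412, 83, 94), (420, 81, 92), (428, 82, 93), (436, 82, 93), (444, 82, 94), (452, 84, 94), (460, 80, 92), (468, 71, 89), (476, 54, 83), (484, 37, 78), (492, 32, 75), (500, 20, 50), (508, 17, 34), (516, 26, 62), (524, 32, 76)]
[(316, 38, 90), (324, 31, 75), (332, 18, 45), (340, 23, 58), (348, 36, 84), (356, 42, 88), (364, 64, 88), (372, 80, 92), (380, 85, 97), (388, 87, 99), (396, 89, 101), (404, 90, 102), (412, 90, 102), (420, 89, 101), (428, 89, 101), (436, 90, 102), (444, 88, 100), (452, 89, 102), (460, 88, 100), (468, 85, 98), (476, 76, 94), (484, 53, 89), (492, 35, 81), (500, 26, 58), (508, 26, 56), (516, 40, 90), (524, 55, 124)]
shift [-33.  365.   -3.7] turn 0.115 t 20.58
bubble mm 0.57 extent -6.499999999999978 7.500000000000035[ WARN:0@0.461] global loadsave.cpp:1063 imwrite_ Unsupported depth image for selected encoder is fallbacked to CV_8U.
```

Evenly lit profile: lines mid ≈ 420.5, bubble mid ≈ 422.5 → within ~0.2 mm. Level. Back to the tube.

Call:
play_rows([
  [0, 0, 20, -20, 0],
  [0, -35, 365, -20, 0.115],
  [0.4, -35, 365, -20, 0.115],
  [0.4, -35, 365, -20, 0.115],
  [0.4, -35, 365, -20, 0.115],
  [0.4, -35, 365, -20, 0.115],
  [0.4, -35, 365, -20, 0.115],
  [0.4, -35, 365, -20, 0.115],
])

```text
time_s: 21.3
ee_pos: [0.498, 0.0496, 0.2213]
tcp_rot: [[-1.0, 0.0, -0.003], [0.0, 1.0, 0.001], [0.003, 0.001, -1.0]]
wrist_force: [0.3, -0.5, -1.0]
opening: 0.0342
gripper_force: 0.0
```

```bash
python3 -c "
from h import *
goal((.513,.2985,.18),np.pi/2)"
```

```text
shift [-15.  248.9  41.4] turn -0.0 t 21.3
```

Call:
play_rows([
  [0.4, -15, 249, 0, 0],
  [0.4, -15, 249, 0, 0],
  [0.4, -15, 249, 0, 0],
  [0.4, -15, 249, 0, 0],
  [0.4, -15, 249, 0, 0],
  [0.4, -15, 249, 0, 0],
  [0.4, -15, 249, 40, 0],
  [0.4, -15, 249, 41, 0],
])

```text
time_s: 21.97
ee_pos: [0.5099, 0.2974, 0.1744]
tcp_rot: [[-1.0, -0.004, -0.011], [-0.004, 1.0, -0.003], [0.011, -0.003, -1.0]]
wrist_force: [-1.4, -0.9, -1.7]
opening: 0.0337
gripper_force: 0.0
```

Call:
play_rows([
  [0.4, 0, 0, 0, 0],
  [0.4, 0, 0, 0, 0],
  [0.4, 0, 0, 0, 0],
])

```text
time_s: 22.22
ee_pos: [0.5156, 0.2958, 0.1834]
tcp_rot: [[-1.0, 0.001, 0.001], [0.001, 1.0, 0.0], [-0.001, 0.0, -1.0]]
wrist_force: [0.6, -0.1, 0.2]
opening: 0.0343
gripper_force: 0.0
```

```bash
python3 -c "
from h import *
goal((.513,.2985,.101),np.pi/2)"
```

```text
shift [ 2.7  2.6 82.4] turn -0.001 t 22.22
```

Call:
play_rows([
  [0.4, 2.7, 2.6, 25, 0],
  [0.4, 2.7, 2.6, 50, 0],
  [0.4, 2.7, 2.6, 70, 0],
  [0.4, 2.7, 2.6, 82, 0],
  [0.4, 2.7, 2.6, 82, 0],
  [0.4, 2.7, 2.6, 82, 0],
])

```text
time_s: 22.72
ee_pos: [0.5128, 0.2987, 0.1011]
tcp_rot: [[-1.0, 0.001, 0.001], [0.001, 1.0, 0.0], [-0.001, 0.0, -1.0]]
wrist_force: [-0.4, 0.6, 0.0]
opening: 0.0343
gripper_force: 0.0
```

```bash
python3 -c "
from h import *
goal((.513,.2985,.101),np.pi/2);print(robot.get_obs()['wrist_force'])"
```

```text
shift [-0.2 -0.2  0.1] turn -0.001 t 22.72
[-0.37389778  0.60465504  0.04324579]
```

Call:
play_rows([
  [0.25, 0, 0, 0, 0],
  [0.1, 0, 0, 0, 0],
  [0, 0, 0, 0, 0],
  [0, 0, 0, 0, 0],
  [0, 0, 0, 0, 0],
  [0, 0, 0, 0, 0],
], squeeze=20)

```text
time_s: 23.22
ee_pos: [0.5133, 0.2997, 0.1019]
tcp_rot: [[-1.0, -0.0, 0.003], [-0.0, 1.0, 0.001], [-0.003, 0.001, -1.0]]
wrist_force: [0.9, 1.3, 6.6]
opening: 0.0123
gripper_force: 20.2
```

Call:
play_rows([
  [0, 0, 0, -8, 0],
  [0, 0, 0, -20, 0],
  [0, 0, 0, -40, 0],
  [0, 0, 0, -65, 0],
  [0, 0, 0, -90, 0],
  [0, 0, 0, -115, 0],
  [0, 0, 0, -130, 0],
  [0, 0, 0, -130, 0],
])

```text
time_s: 23.88
ee_pos: [0.5141, 0.2999, 0.2358]
tcp_rot: [[-1.0, -0.0, 0.007], [-0.0, 1.0, 0.002], [-0.007, 0.002, -1.0]]
wrist_force: [-0.2, -0.2, -0.1]
opening: 0.0124
gripper_force: 19.7
```

```bash
python3 -c "
from h import *
print(robot.get_obs()['opening']);X=at('top',(0,0),1) is None
p1=stand(.026,.064,0);print('p1',p1)
goal((p1[0],p1[1],.225),YAW)"
```

```text
0.012405636909925627
p1 [ 0.59528448 -0.08173932  0.        ]
shift [ -80.9 -381.7   10.6] turn 1.456 t 23.88
```

Call:
play_rows([
  [0, -20, -30, 0, 0.12],
  [0, -35, -65, 0, 0.24],
  [0, -50, -105, 0, 0.36],
  [0, -60, -145, 0, 0.48],
  [0, -70, -185, 0, 0.6],
  [0, -81, -220, 0, 0.72],
  [0, -81, -255, 0, 0.84],
  [0, -81, -285, 0, 0.96],
])

```text
time_s: 24.55
ee_pos: [0.5926, 0.0117, 0.2293]
tcp_rot: [[-0.568, 0.823, -0.002], [0.823, 0.568, -0.0], [0.001, -0.002, -1.0]]
wrist_force: [0.2, -0.0, -0.2]
opening: 0.0122
gripper_force: 19.7
```

```bash
python3 -c "
from h import *
p1=stand(.026,.064,0)
goal((p1[0],p1[1],.225),YAW)"
```

```text
shift [-78.4 -50.8   4.4] turn 0.489 t 24.55
```

Call:
play_rows([
  [0, -20, -13, 0, 0.12],
  [0, -40, -25, 0, 0.24],
  [0, -60, -38, 0, 0.36],
  [0, -75, -48, 0, 0.489],
  [0, -78, -51, 0, 0.489],
  [0, -78, -51, 0, 0.489],
  [0, -78, -51, 0, 0.489],
  [0, -78, -51, 0, 0.489],
])

```text
time_s: 25.22
ee_pos: [0.5959, -0.0777, 0.23]
tcp_rot: [[-0.125, 0.992, -0.001], [0.992, 0.125, 0.001], [0.001, -0.001, -1.0]]
wrist_force: [0.3, 1.2, -0.4]
opening: 0.0123
gripper_force: 19.7
```

```bash
python3 -c "
from h import *
p1=stand(.026,.064,0)
goal((p1[0],p1[1],.225),YAW);bub()
o=robot.get_obs();e=np.array(o['ee_pos']);print(e)
out=[]
for n,s,w,h in(('top',7,56,42),('scene',7,56,42),('wrist',4,98,74)):
    im=vision.capture(n)[:,:,::-1];cv2.imwrite(f'pics/hold_{n}.png',im)
    p=vision.camera_params(n)
    m=px(n,[(p1[0],p1[1],.075)],p)[0];f=px(n,[e-[0,0,.091]],p)[0];T=px(n,[e-[0,0,.05]],p)[0]
    c=(m+f)/2;x,y=int(np.clip(c[0]-w/2,0,640-w)),int(np.clip(c[1]-h/2,0,400-h))
    print(n,'mouth',m,'foot',f,'mid',T,'crop',x,y,s)
    t=cv2.convertScaleAbs(crop(im,x,y,w,h,s),alpha=1.4);out.append(t)
H=max(o.shape[0] for o in out)
out=[cv2.copyMakeBorder(o,0,296-o.shape[0],0,392-o.shape[1],cv2.BORDER_CONSTANT) for o in out]
cv2.imwrite('pics/m.png',np.vstack([np.hstack(out[:2]),np.hstack([out[2],out[2]*0])]))
"
```

```text
shift [-3.9 -1.1  5. ] turn 0.01 t 25.22
bubble mm 11.69 extent -6.999999999999979 27.500000000000053
[ 0.59597698 -0.07761531  0.23011629]
top mouth [316.85065199 166.09975336] foot [316.07442747 161.86851327] mid [316.54119156 159.09262108] crop 288 142 7
scene mouth [295.49474091 211.83361949] foot [295.73127106 192.322563  ] mid [295.15278973 178.23952972] crop 267 181 7
wrist mouth [317.43768301 182.5721853 ] foot [318.69061125 197.69743199] mid [318.66007916 216.10746433] crop 269 153 4
```

View pics/m.png

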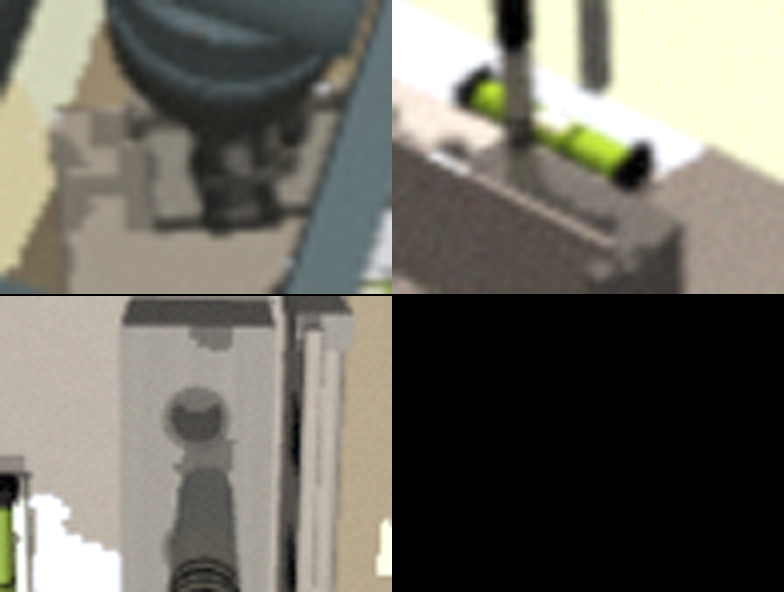

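The montage shows: scene – foot at (296,193.6), about as predicted; wrist – mouth of place 1 at (318,184), tube foot end at (321,196), a slight lean of ~1.3 mm towards stand +x. I correct and go down to just above the mouth.

Call:
play_rows([
  [0, -3.2, -2.2, 0, 0.01],
  [0, -3.2, -2.2, 15, 0.01],
  [0, -3.2, -2.2, 30, 0.01],
  [0, -3.2, -2.2, 45, 0.01],
  [0, -3.2, -2.2, 55, 0.01],
  [0, -3.2, -2.2, 55, 0.01],
  [0, -3.2, -2.2, 55, 0.01],
])

```text
time_s: 26.0
ee_pos: [0.594, -0.0823, 0.175]
tcp_rot: [[-0.112, 0.994, -0.001], [0.994, 0.112, 0.0], [0.0, -0.001, -1.0]]
wrist_force: [0.3, -0.2, 0.8]
opening: 0.0125
gripper_force: 19.7
```

```bash
python3 -c "
from h import *
p1=stand(.026,.064,0)
goal((p1[0],p1[1],.175),YAW)
o=robot.get_obs();e=np.array(o['ee_pos']);p=vision.camera_params('wrist')
im=vision.capture('wrist')[:,:,::-1];cv2.imwrite('pics/near.png',im)
q=px('wrist',[(p1[0],p1[1],.075),e-[0,0,.091],e-[0,0,.086]],p);print(q)
g=cv2.cvtColor(im,cv2.COLOR_BGR2GRAY)
u,v=q[0].astype(int)
for r in range(v-16,v+34,2): print(r,g[r,u-22:u+24:2])
print(u)
"
```

```text
shift [ 0.4  1.3 -0.1] turn -0.003 t 26.0
[[320.65833024 194.4645372 ]
 [318.97181202 198.23710134]
 [318.96713532 200.16758318]]
178 [119 116 118 117 117 119 117 118 116  83  81  82  80  80  80 105 120 122
 115 118 119 115 117]
180 [118 116 116 116 115 116 117 117 119  83  83  82  81  82  80 110 118 119
 116 118 116 115 116]
182 [117 116 118 118 115 117 117 117 116  83  82  82  81  81  83 108 119 118
 115 116 116 115 117]
184 [119 117 118 118 115 115 118 118 113  83  82  82  77  81  82 117 118 118
 114 117 118 115 117]
186 [118 118 118 118 116 116 116 117  97  81  73  65  67  67  74 119 119 119
 115 116 115 117 118]
188 [118 118 120 117 117 116 118 116  86  67  76  80  83  76  67  98 119 119
 117 119 118 113 115]
190 [120 117 121 118 115 116 112 105  73  58  78  82  82  76  56  80 109 119
 114 118 114 114 117]
192 [120 117 117 115 115 117 120  89  60  53  55  52  57  54  51  61  89 117
 116 119 116 117 119]
194 [118 118 119 117 115 116 110  87  54  53  53  55  52  51  50  52  90 115
 114 117 118 114 116]
196 [119 118 118 118 117 116 114  88  57  56  63  64  60  55  51  52  89 111
 1
[... 808 characters left out ...]
16]
214 [121 119 119 115 117 114 114  88  63  67  68  66  67  68  63  76  83 118
 116 116 115 117 118]
216 [121 118 119 116 114 114 116  84  64  68  69  68  66  65  67  76  82 115
 117 117 118 115 118]
218 [124 119 115 117 115 116 116  72  61  58  55  42  55  62  66  92 102 117
 114 117 115 118 118]
220 [122 119 120 117 114 115 116  67  41  50  58  57  51  37  57  91 116 117
 115 119 116 115 115]
222 [121 117 115 117 115 116 113  51  39  32  37  40  33  27  48  73 113 116
 115 116 114 116 114]
224 [123 117 119 116 114 118 112  32  51  43  39  39  38  49  25  55 108 117
 115 117 114 116 117]
226 [122 115 118 114 115 116 101  32  51  47  31  19  37  59  36  30 108 116
 114 117 115 116 115]
320
```

Profiles near the mouth: hole centre (321,195) as predicted; tube centre u≈320.3, foot end v≈195.5, implying the foot leans ~1.7 mm to tool −x and ~1 mm to tool +y. Correct and lower slowly.

Call:
play_rows([
  [0, 2, 0.4, 0, 0],
  [0, 2, 0.4, 3, 0],
  [0, 2, 0.4, 6, 0],
  [0, 2, 0.4, 9, 0],
  [0, 2, 0.4, 12, 0],
  [0, 2, 0.4, 12, 0],
])

```text
time_s: 26.55
ee_pos: [0.594, -0.0802, 0.1624]
tcp_rot: [[-0.112, 0.994, -0.001], [0.994, 0.112, 0.0], [0.001, -0.001, -1.0]]
wrist_force: [-0.5, -0.2, 0.2]
opening: 0.0124
gripper_force: 19.7
```

Call:
play_rows([
  [0, 0, 0, 2, 0],
  [0, 0, 0, 4, 0],
  [0, 0, 0, 5, 0],
  [0, 0, 0, 5, 0],
])

```text
time_s: 26.88
ee_pos: [0.5944, -0.0803, 0.1579]
tcp_rot: [[-0.112, 0.994, -0.001], [0.994, 0.112, 0.0], [0.0, -0.0, -1.0]]
wrist_force: [0.1, 0.1, 0.3]
opening: 0.0122
gripper_force: 19.7
```

Call:
play_rows([
  [0, 0, 0, 3, 0],
  [0, 0, 0, 6, 0],
  [0, 0, 0, 9, 0],
  [0, 0, 0, 12, 0],
  [0, 0, 0, 12, 0],
])

```text
time_s: 27.3
ee_pos: [0.594, -0.0802, 0.1453]
tcp_rot: [[-0.112, 0.994, -0.001], [0.994, 0.112, 0.0], [0.001, -0.001, -1.0]]
wrist_force: [-0.2, 0.2, -0.1]
opening: 0.0121
gripper_force: 19.7
```

Call:
play_rows([
  [0, 0, 0, 3, 0],
  [0, 0, 0, 6, 0],
  [0, 0, 0, 9, 0],
  [0, 0, 0, 10, 0],
  [0, 0, 0, 10, 0],
])

```text
time_s: 27.72
ee_pos: [0.5942, -0.0803, 0.1358]
tcp_rot: [[-0.112, 0.994, -0.001], [0.994, 0.112, 0.0], [0.0, -0.001, -1.0]]
wrist_force: [-0.7, -0.1, -0.1]
opening: 0.0124
gripper_force: 19.7
```

Call:
play_rows([
  [0, 0, 0, 1, 0],
  [0, 0, 0, 2, 0],
  [0, 0, 0, 3, 0],
  [0, 0, 0, 3, 0],
])

```text
time_s: 28.05
ee_pos: [0.5947, -0.0804, 0.1333]
tcp_rot: [[-0.112, 0.994, 0.0], [0.994, 0.112, -0.0], [-0.0, 0.0, -1.0]]
wrist_force: [0.1, 0.1, 0.8]
opening: 0.0128
gripper_force: 19.8
```

Call:
play_rows([
  [0, 0, 0, 0.6, 0],
  [0, 0, 0, 1, 0],
  [0, 0, 0, 1, 0],
])

```text
time_s: 28.3
ee_pos: [0.595, -0.0806, 0.133]
tcp_rot: [[-0.112, 0.994, 0.001], [0.994, 0.112, -0.0], [-0.001, 0.001, -1.0]]
wrist_force: [0.5, 0.3, 4.8]
opening: 0.0122
gripper_force: 20.0
```

Floor touched at the expected height. Release and withdraw upward.

Call:
play_rows([
  [0, 0, 0, -0.6, 0],
  [0.2, 0, 0, -0.6, 0],
  [0.3, 0, 0, -0.6, 0],
  [0.4, 0, 0, -0.6, 0],
  [0.4, 0, 0, -0.6, 0],
  [0.4, 0, 0, -0.6, 0],
])

```text
time_s: 28.8
ee_pos: [0.5943, -0.0803, 0.1326]
tcp_rot: [[-0.112, 0.994, -0.001], [0.994, 0.112, 0.0], [0.0, -0.001, -1.0]]
wrist_force: [-0.1, -1.2, 1.3]
opening: 0.0342
gripper_force: 0.0
```

Call:
play_rows([
  [0.4, 0, 0, -10, 0],
  [0.4, 0, 0, -25, 0],
  [0.4, 0, 0, -50, 0],
  [0.4, 0, 0, -80, 0],
  [0.4, 0, 0, -110, 0],
  [0.4, 100, 0, -130, 0],
  [0.4, 140, 0, -130, 0],
  [0.4, 180, 0, -130, 0],
])

```text
time_s: 29.47
ee_pos: [0.5812, 0.0432, 0.2615]
tcp_rot: [[-0.109, 0.994, 0.003], [0.994, 0.109, -0.0], [-0.001, 0.003, -1.0]]
wrist_force: [0.7, -0.4, -0.5]
opening: 0.0337
gripper_force: 0.0
```

Call:
play_rows([
  [0.4, 60, 0, 0, 0],
  [0.4, 100, 0, 0, 0],
  [0.4, 100, 0, 0, 0],
  [0.4, 100, 0, 0, 0],
  [0.4, 100, 0, 0, 0],
  [0.4, 100, 0, 0, 0],
])

```text
time_s: 29.97
ee_pos: [0.5697, 0.1413, 0.2593]
tcp_rot: [[-0.112, 0.994, 0.0], [0.994, 0.112, -0.001], [-0.001, 0.0, -1.0]]
wrist_force: [-0.5, -0.4, 0.0]
opening: 0.0337
gripper_force: 0.0
```

```bash
python3 -c "
from h import *
o=robot.get_obs();print(o['time_s'],o['ee_pos'],o['qvel'].round(2) if hasattr(o['qvel'],'round') else o['qvel'],o['wrist_force']);bub()
im=vision.capture('top')[:,:,::-1];im0=cv2.imread('pics/top0.png');cv2.imwrite('pics/end_top.png',im)
g=im.max(2)
for k,y in enumerate((.064,.032,0,-.032,-.064),1):
    q=px('top',[stand(.026,y,.155)])[0];x,v=q.round().astype(int)
    print(k,q.round(1),g[v-2:v+3,x-2:x+3].mean().round(0),'cap darkness centroid',end=' ')
    m=(g[v-8:v+9,x-7:x+8]<40).astype(np.uint8);M=cv2.moments(m,True);print(M['m00'],(M['m10']/max(M['m00'],1)+x-7,M['m01']/max(M['m00'],1)+v-8))
sc=vision.capture('scene')[:,:,::-1];gs=sc.max(2)
for k,y in((1,.064),(2,.032),(5,-.064)):
    q=px('scene',[stand(.026,y,z) for z in(.165,.161,.15,.142,.13,.1,.08)]);print(k,[int(gs[int(b)-1:int(b)+2,int(a)-1:int(a)+2].mean()) for a,b in q.round()],q[2].round(1))
"
```

```text
29.9667 [0.56971712 0.14130542 0.25933813] [-1.3   0.27  0.18  0.12 -0.08  0.23] [-0.4695279  -0.39947244  0.02592438]
bubble mm 0.73 extent -7.499999999999979 9.000000000000036
1 [317.8 161.1] 71.0 cap darkness centroid 0.0 (np.float64(311.0), np.float64(153.0))
2 [329.7 159.8] 68.0 cap darkness centroid 0.0 (np.float64(323.0), np.float64(152.0))
3 [341.5 158.5] 136.0 cap darkness centroid 0.0 (np.float64(335.0), np.float64(150.0))
4 [353.3 157.2] 136.0 cap darkness centroid 0.0 (np.float64(346.0), np.float64(149.0))
5 [365.1 155.9] 62.0 cap darkness centroid 0.0 (np.float64(358.0), np.float64(148.0))
1 [92, 65, 55, 24, 85, 58, 88] [294.4 187.7]
2 [155, 53, 17, 18, 61, 53, 71] [283.1 182.4]
5 [159, 69, 12, 21, 69, 53, 76] [250.9 167.4]
```

```bash
python3 -c "
from h import *
p=vision.camera_params('top');f=np.mean([vision.capture('top') for _ in range(3)],0).astype(np.float32)
ys=np.arange(-.015,.0151,.001);B=0
for dx in(-.003,-.0015,0,.0015,.003):
    q=px('top',[stand(-.0295+dx,y,.045) for y in ys],p).astype(np.float32)
    B=B+cv2.remap(f,q[None,:,0].copy(),q[None,:,1].copy(),cv2.INTER_LINEAR)[0]/5
for y,b in zip(ys,B): print(round(y*1000),int(b[1]),int(b[2]),end=' | ')
gs=vision.capture('scene').max(2)
for y in(.064,.032,-.064):
    print()
    for z in(.168,.164,.16,.156,.152,.148,.142,.138,.12,.10):
        a,b=px('scene',[stand(.026,y,z)])[0];r=gs[int(round(b)),int(a)-6:int(a)+7];print(round(z,3),r.tolist(), end=';')
"
```

```text
-15 144 57 | -14 140 57 | -13 135 56 | -12 127 54 | -11 118 53 | -10 111 53 | -9 116 63 | -8 123 74 | -7 130 85 | -6 137 100 | -5 144 116 | -4 150 129 | -3 152 135 | -2 153 140 | -1 153 143 | 0 153 144 | 1 153 144 | 2 153 144 | 3 153 144 | 4 153 143 | 5 152 138 | 6 150 125 | 7 148 113 | 8 143 99 | 9 132 84 | 10 121 69 | 11 118 60 | 12 123 57 | 13 129 55 | 14 135 56 | 15 140 57 | 
0.168 [184, 191, 189, 189, 188, 177, 138, 102, 88, 112, 155, 180, 190];0.164 [183, 190, 185, 191, 185, 141, 64, 36, 27, 40, 86, 153, 185];0.16 [184, 188, 188, 189, 182, 126, 42, 14, 17, 16, 48, 136, 186];0.156 [185, 190, 187, 188, 182, 127, 35, 3, 9, 9, 40, 138, 183];0.152 [185, 187, 185, 189, 185, 131, 35, 6, 5, 10, 36, 139, 183];0.148 [188, 187, 189, 189, 182, 125, 35, 8, 7, 5, 41, 141, 185];0.142 [181, 183, 183, 186, 184, 131, 43, 8, 6, 16, 50, 139, 187];0.138 [188, 191, 190, 187, 183, 166, 112, 47, 36, 48, 112, 168, 187];0.12 [155, 177, 182, 182, 169, 146, 106, 74, 69, 76, 112, 165, 193];0.1 [180, 181, 170, 146, 109, 71, 49, 55, 48, 46, 40, 26, 10];
0.168 [184, 191, 186, 189, 188, 190, 187, 188, 189, 191
[... 577 characters left out ...]
 43, 45, 74, 108, 133, 162];
0.168 [88, 126, 166, 187, 187, 190, 183, 186, 185, 187, 187, 186, 187];0.164 [183, 188, 185, 186, 179, 147, 103, 91, 87, 129, 179, 187, 189];0.16 [185, 187, 187, 184, 164, 107, 41, 27, 31, 63, 139, 186, 187];0.156 [184, 186, 186, 182, 155, 81, 21, 19, 14, 40, 132, 184, 188];0.152 [182, 186, 189, 183, 164, 100, 22, 7, 8, 25, 94, 163, 185];0.148 [185, 187, 186, 186, 169, 108, 28, 0, 6, 21, 73, 148, 184];0.142 [190, 185, 188, 186, 139, 40, 13, 4, 16, 66, 144, 185, 190];0.138 [187, 190, 188, 186, 146, 64, 15, 7, 21, 72, 142, 183, 190];0.12 [191, 190, 190, 188, 161, 106, 70, 66, 81, 145, 182, 188, 190];0.1 [185, 189, 189, 185, 187, 151, 84, 45, 41, 55, 138, 191, 191];
```

Tube 1's cap appears perhaps 3 mm higher than the others in the scene view; triangulate all three caps to be sure.

```bash
python3 -c "
from h import *
I={n:vision.capture(n).max(2) for n in('top','scene')}
def blob(n,X,th,w):
    a,b=px(n,[X])[0].round().astype(int);g=I[n][b-w:b+w+1,a-w:a+w+1].astype(np.float32)
    G=cv2.resize(g,None,fx=8,fy=8,interpolation=cv2.INTER_CUBIC);k,l,s,c=cv2.connectedComponentsWithStats((G<th).astype(np.uint8))
    i=max(range(1,k),key=lambda i:s[i,4]-20*np.hypot(*(c[i]-4*(2*w+1)))) if k>1 else None
    return None if i is None else (((c[i]+.5)/8-.5+[a-w,b-w]),(s[i]/8).round(1))
for y in(.064,.032,-.064):
    X=stand(.026,y,.152);s=blob('scene',X,60,9);t=blob('top',X,75,8);print(y,s,t)
    if s is None or t is None: continue
    (c1,d1),(c2,d2)=ray('scene',s[0]),ray('top',t[0])
    A=np.stack([d1,-d2],1);k=np.linalg.lstsq(A,c2-c1,rcond=None)[0];P=c1+k[0]*d1;Q=c2+k[1]*d2
    print('  mid',((P+Q)/2*1000).round(1),'gap',((P-Q)*1000).round(1),'expected',(X*1000).round(1))
g=I['top'];a,b=px('top',[stand(.026,.048,.15)])[0].astype(int);print(a,b);print(g[b-8:b+12,a-12:a+13])
"
```

```text
0.064 (array([295.96981707, 187.42464822]), array([  9.1,   4.9,   4.6,  10.8, 333.1])) (array([318.28064867, 160.79849472]), array([  2.1,   3.5,  14.9,  11.5, 402.8]))
  mid [595.  -81.  151.6] gap [-3.3  4.3 -0.8] expected [595.3 -81.7 152. ]
0.032 (array([283.83261605, 183.33218085]), array([  8. ,   5.6,   4.6,  11.2, 323.1])) (array([329.42852394, 158.82753398]), array([  0. ,   3. ,  17. ,  11.5, 423. ]))
  mid [ 601.2 -111.7  150.1] gap [-2.4  2.9 -0.6] expected [ 599.  -113.5  152. ]
-0.064 (array([251.65215517, 168.10980603]), array([  7.8,   5.6,   4.8,  11.2, 290. ])) (array([363.12946854, 155.79784318]), array([  0.8,   4.5,  11.5,  10.1, 393.4]))
  mid [ 611.2 -204.3  150.9] gap [ 0.4 -0.4  0.1] expected [ 610.  -208.9  152. ]
323 160
[[130 154 146 127 125 125 126 125 126 126 123 115 115 115 115 115 114 114
  114 115 113 113 113 114 117]
 [119 125 124 115 114 115 114 114 114 113 114 113 113 113 114 116 118 117
  119 118 114 106 107 125 131]
 [115 113 113 114 114 115 116 117 117 118 113 104 106 109 126 134 139 141
  147 146 146 145 145 143 136]
 [116 116 110 110 118 128 
[... 1059 characters left out ...]
86 129 143 142 142 141 125  84  68  62
   68 106 149 158 157 157 157]
 [144 143 140 119  79  66  61  66  96 136 144 144 145 143 136 107  82  74
   86 120 155 158 157 158 157]
 [142 142 142 126  84  68  59  79 118 148 148 153 153 153 152 142 119 113
  133 151 157 156 156 157 158]
 [142 142 144 136 119 102 102 126 144 156 154 157 156 157 158 155 152 150
  154 157 157 157 158 156 158]
 [142 146 153 153 151 148 148 153 155 158 157 157 157 158 159 159 157 158
  159 158 158 157 156 156 158]
 [152 154 157 157 158 159 159 158 158 160 159 158 158 157 157 157 156 156
  156 155 150 138 133 124 122]
 [158 158 157 157 158 157 158 158 156 155 156 150 138 133 123 121 117 109
  103  97  93  86  85  81  80]]
```

```bash
python3 -c "
from cell import order
print(order.finish_job())"
```

```text
the job is handed in; nothing more can be done
None
```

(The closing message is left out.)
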